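# Raise the carry handle and bring the valve carrier to the press block

## Task

Draw the open metal carrier that holds two brass valves out from under the low bench shelf, where its pull lug sticks out, until it stands on the bench with its folded handle clear of the shelf, and let go of it. Then swing its hinged carry handle up until it snaps fully home upright while the carrier stays on the bench, lift the carrier by that handle, and set it down gently, not dropped, lengthwise between the two guide rails of the dark steel block, flat and fully on the block with the handle still upright. Keep both valves in the carrier, never tip it far over, and leave the other things on the bench where they are.

Things in the scene. Friction and masses are not known exactly. Their poses are not given: they have to be found in the camera images.
- carrier: Loose open aluminium tray, 150 (x) x 110 (y) x 55 mm high, walls 3 mm, one divider along x; 0.8 kg loaded. Origin: centre of its underside. Pull lug at its -x end. Handle hinged on a y axis 55 mm above the origin, mid-length on the two long sides, folded towards +x at the start, when the +x half stands under the shelf and the lug end is in the open.
- lug (a point): Point on the carrier's pull lug, 94 mm from the origin along carrier -x, 40 mm above its underside. The lug is an upright steel fin 14 mm thick (carrier y), from 74 to 114 mm along -x and from 12 to 52 mm high.
- handle (a joint): Angle of the carry handle (rad): 0 folded (arms 0.17 above level, towards carrier +x), growing as it swings up to its end stop at 1.40 (upright). An over-centre spring pulls it back down below about 1.15 and snaps it home above that; it takes 2 to 3 N at the bar.
- handle_grip (a point): Middle of the handle's black round grip bar, 14 mm thick, 120 mm long, parallel to carrier y, 125 mm from the hinge axis. Folded: 123 mm towards carrier +x from the origin, 76 mm high, 48 mm beyond the end wall. Upright: 180 mm above the underside, over the middle. Thin steel arms join it to the hinge at carrier y = +-66 mm.
- riser: Fixed low dark steel shelf: board 240 deep (x) x 360 mm wide (y), underside at 130 mm, top at 145 mm, on 12 mm end panels at y = +-174 mm; blue bins on top (up to 205 mm high, x -5 to 115 mm) and one below beside the carrier. Origin on the bench under the board's centre; the open front edge is at x = -120 mm, -x is the way out.
- block: Fixed dark steel press block, 250 mm long (x), 175 mm wide (y), flat top 45 mm above the bench. Origin: centre of its underside. Two steel guide rails 200 mm long and 12 mm high run along x on its top; the clear lane between them is 135 mm wide, centred on y = 0.
- valve1: Brass valve body, 82 mm long, 26 mm wide, 26 mm high with a low copper wire loop on top (36 mm in all), lying lengthwise in the carrier's lane at carrier y = +27 mm. Origin: middle of its underside.
- valve2: Brass valve body, 82 mm long, 26 mm wide, 26 mm high with a low copper wire loop on top (36 mm in all), lying lengthwise in the carrier's lane at carrier y = -27 mm. Origin: middle of its underside.
- screwdriver: Bystander: screwdriver with an orange handle, 190 mm long, lying on the bench, origin near its middle; leave alone.
- tin: Bystander: red divided tin of rivets, 70 x 110 x 35 mm, origin under its centre; leave alone.
- spare1: Bystander: a brass valve body like those in the carrier, lying on the bench; leave alone.
- spare2: Bystander: another such brass valve body on the bench; leave alone.
- punch: Bystander: upright steel riveting punch, 48 mm foot, 65 mm high; leave alone.
Mind the look-alikes: they are no part of the job. What is shaped like the valve1 but blue, purple or red is not meant.

How it is judged:
By the outcome, as a careful person would: the job done as asked, in the order asked, and still so for the second after the job is handed in, with the robot touching nothing.
It also fails if it takes over 61 s, if anything falls off the work surface, if the arm or the gripper's body presses on something with over 40 N, if the wrist force passes 120 N, or if a joint passes its speed limit or range.

## Robot

A 6-joint arm with a two-finger parallel gripper is mounted at the origin on the work surface. World frame = base frame: x ahead of the robot, y to its left, z up, the work surface at z = 0. Lengths are in mm, angles in rad, forces in N, time in s.
With the tool pointing down it reaches from about 425 to 950 mm from the base axis. Payload 14.7 kg.
Tool frame: the origin (TCP) lies midway between the tips of the shut fingers; the grasp point (between the pads) lies 19 mm behind it (env.hold_point_z is the distance from the TCP to the grasp point, in mm); z points along the fingers, x is the direction in which the jaws open and shut, and the axes are right-handed (so a half turn about z gives the same grasp; the last joint's range is limited). The gripper opens to 85 mm and grips with 20 to 120 N. Pads are 22 mm wide; open, the fingers measure 114 mm over their backs; the gripper's body (76 mm by 85 mm) begins 54 mm behind the grasp point. The pads swing forward as they close: fully open they stand 13 mm farther back than shut.
Start: joints at [-1.353, 0.48, 1.596, -0, 1.065, -0.047], TCP at [170.132, -627.333, 205.597] pointing down, gripper open.
Joint ranges: [-2.75, 2.75], [-0.82, 2.05], [0.23, 2.67], [-1.56, 4.7], [0.09, 2.69], [-2.92, 2.92]. Speed limits (rad/s): [1.89, 1.89, 2.39, 3.01, 3.01, 3.01].

## Interface

Orientations are given as a rotation vector (axis times angle).
In Python, from station import read_state, viewer, env, boxes_of, landmark_of gives the robot as it stands. The module is installed in compiled form; this text tells all that it offers.
- The arm moves only by the shell command python3 -m crank 'ROWS' [FORCE]. ROWS is text: rows parted by semicolons, each of 7 numbers parted by spaces: the shift along the tool's x, y, z scaled (see below), then the turn, a rotation vector about the tool's x, y, z scaled (see below), then the opening, from 0 (shut) to 1 (fully open). In form: dx dy dz rx ry rz hand; .... A call has exactly 8 rows; each row is the pose to reach, as a shift and turn from the pose commanded when the call began, along the tool's axes at that moment, turning the shorter way round; what a row does not reach only later rows make up. The controller multiplies each number of a shift by 50 cm and each number of a turn by 360 degrees. A row lasts 1/8 s, in which the tool goes at most 62.5 mm and 10.7 degrees, less where a joint would pass 70% of its speed; a pose out of reach is approached as far as the arm can. A call with a number of a shift or a turn outside -1 to 1 is refused whole. A call with a gripper value outside its range is refused whole. The fingers move at their own pace and stop on an object; FORCE is the grip in N (left out, the last holds). Time passes only in rows, so rows that repeat a pose let the fingers close, or fill a call up. It gives the time, the measured TCP pose, the force and the opening at its end, in the units of the state.
- read_state(): the state, without advancing time (a new reading comes with each control period).
- viewer.read_camera(name): name is "scene" or "top"; returns the picture (420x560x3 uint8, red, green, blue); there is no depth.
- viewer.camera_params(name): a dict with "fx", "fy", "cx", "cy" (pixels), "xyz" and "rotation" of the camera in the world. Camera axes: x right, y down, z forward; pixel columns grow to the right and rows downward; lengths in mm; the calibration is good to about 2 mm. A picture is of the moment at which its call begins. camera_params takes no time and is no camera call.
- env.close_job(): hands the job in, once; it reports no verdict.
Trained networks look in the newest picture that a camera, given by its name, has taken for a name from the list of things; names that differ only in an ending like _2 or _b are one class to them, and where a whole thing is asked for, a point or a joint stands for the part that bears it (a point fixed in the world has none). Each returns a list of dicts, best first, with "score" (0 to 1); they miss things now and then, are a little off and sometimes report something else, mostly with a low value. They report only what shows in the picture. A call takes as long as a camera call. They do not tell look-alikes from the thing itself.
- boxes_of(camera, name): "location" ([column, row] in pixels, amid what is visible of it).
- landmark_of(camera, name): "location" ([column, row] in pixels: a listed point, or the origin of a listed thing).
The state is a dict: "time": time; "joint_positions": joint angles; "dq": joint speeds; "tau": joint torques, N m; "tcp_pos": TCP position; "orientation": TCP orientation; "wrist_force": force on the tool from outside, world axes, zero at the start; "moment": the same for the moment, N m; "width": finger opening in mm.
Only numpy, scipy, OpenCV 4.12 (cv2) and the standard library are available. Lean on these libraries where they do the work, as an engineer would, in place of code of your own. Each camera call takes 0.05 s, during which the arm holds its last target.

## Working session

There is one attempt and no reset: what is moved stays moved. The work goes in short steps, Python scripts to look and compute and a shell command to move; the robot and the scene stay as the last step left them, time stands still between calls to the robot, and variables do not carry over. Pictures are saved under pics/ and viewed, and the job is handed in when it is done.

```bash
mkdir -p pics; ls; python3 - <<'E'
from station import read_state, viewer, env, boxes_of, landmark_of
import cv2, json
print(read_state())
for c in ("scene","top"):
    im=viewer.read_camera(c); cv2.imwrite(f"pics/{c}0.png",im[:,:,::-1])
    print(c,viewer.camera_params(c))
    for n in ("carrier","lug","handle_grip","riser","block","valve1","tin","punch","screwdriver"):
        print(n,[(r['location'],round(r['score'],2)) for r in landmark_of(c,n)][:4])
E
```

```text
pics
{'time': 0.0, 'joint_positions': array([-1.35261667e+00,  4.80866952e-01,  1.59687181e+00, -9.77378670e-06,
        1.06509109e+00, -4.65877747e-02]), 'dq': array([-2.07927689e-04,  1.22555709e-03, -3.24538891e-04,  2.91125988e-03,
       -8.44975467e-04,  7.87001009e-05]), 'tau': array([-6.17463456e-05, -9.50668001e+01, -4.30193424e+01, -3.56090538e-05,
        1.23739845e-02, -4.36195592e-05]), 'tcp_pos': array([ 170.02349545, -626.90880777,  204.95039041]), 'orientation': array([-2.49460513e+00,  1.90829338e+00,  1.49515478e-03]), 'wrist_force': array([-0.92437131,  0.67415214, -0.14726217]), 'moment': array([-0.00358683, -0.00789688, -0.05478914]), 'width': 85.1038984597552}
scene {'fx': 523.7617035129424, 'fy': 523.7617035129424, 'cx': 289.568439111516, 'cy': 214.91799428872258, 'xyz': array([1263.75566122,  -32.65560238, 1242.85253386]), 'rotation': array([-1.85484944, -1.90992413,  0.58368324])}
carrier [([227.5, 245.0], 0.98), ([272.9, 308.6], 0.64)]
lug [([259.9, 242.6], 0.96), ([188.3, 225.3], 0.31)]
handle_grip []
riser [([186.9, 228.0], 0.67), ([326.0, 309.0], 0.38)]
[... 174 characters left out ...]
316.9], 0.85)]
punch [([417.5, 310.5], 0.6), ([272.7, 308.1], 0.35)]
screwdriver [([273.9, 308.2], 0.85)]
top {'fx': 508.53605583521625, 'fy': 508.53605583521625, 'cx': 279.51353727102276, 'cy': 209.97684686315085, 'xyz': array([ 377.31811663,  -70.22851681, 1809.31681781]), 'rotation': array([-2.18823108,  2.18675914, -0.0421066 ])}
carrier [([324.7, 195.7], 0.95)]
lug [([303.8, 191.0], 0.59)]
handle_grip []
riser []
block [([175.2, 197.2], 0.75), ([327.2, 194.9], 0.52)]
valve1 [([305.0, 237.2], 0.7), ([422.3, 188.5], 0.67), ([330.9, 188.9], 0.49), ([419.6, 225.9], 0.48)]
tin [([220.4, 141.3], 0.55)]
punch [([187.3, 145.0], 0.42)]
screwdriver [([289.3, 145.6], 0.57), ([155.2, 148.6], 0.28)]
```

View pics/scene0.png

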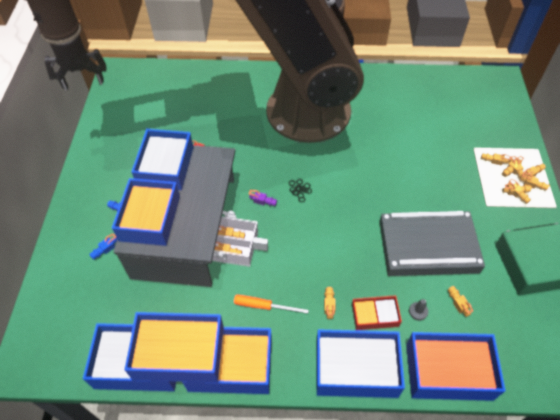

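View pics/top0.png

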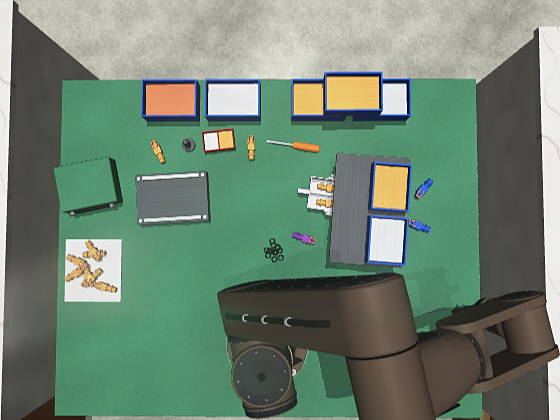

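The shelf is at -y, its open front faces +y. The carrier's lug sticks out at scene px (262,244) / top px (302,191), and the block is at top px (172,197). I'll zoom in for the details.

```bash
cat > h.py <<'E'
import numpy as np, cv2
from scipy.spatial.transform import Rotation as R
from scipy.optimize import least_squares
from station import read_state, viewer, env, boxes_of, landmark_of
def cam(c):
    p=viewer.camera_params(c); return p,R.from_rotvec(p['rotation']).as_matrix(),np.array(p['xyz'])
def ray(c,uv):
    p,M,o=cam(c); d=M@np.array([(uv[0]-p['cx'])/p['fx'],(uv[1]-p['cy'])/p['fy'],1]); return o,d
def at(c,uv,z):
    o,d=ray(c,uv); return o+d*(z-o[2])/d[2]
def proj(c,X):
    p,M,o=cam(c); X=np.atleast_2d(X); q=(X-o)@M; return np.c_[q[:,0]/q[:,2]*p['fx']+p['cx'],q[:,1]/q[:,2]*p['fy']+p['cy']]
def crop(c,name,box,k,marks=()):
    im=viewer.read_camera(c)[:,:,::-1].copy(); x0,y0,x1,y1=box
    im=cv2.resize(im[y0:y1,x0:x1],None,fx=k,fy=k,interpolation=cv2.INTER_CUBIC)
    for m in marks:
        for u in proj(c,m): cv2.circle(im,(int((u[0]-x0+.5)*k),int((u[1]-y0+.5)*k)),2,(255,0,255),-1)
    cv2.imwrite(f"pics/{name}.png",im)
E
python3 - <<'E'
from h import *
crop("scene","s1",(110,120,290,290),4)
crop("top","t1",(280,140,420,275),5)
crop("top","t2",(125,130,265,235),5)
crop("scene","s2",(370,190,500,290),6)
E
```

```text
(no output)
```

View pics/s1.png

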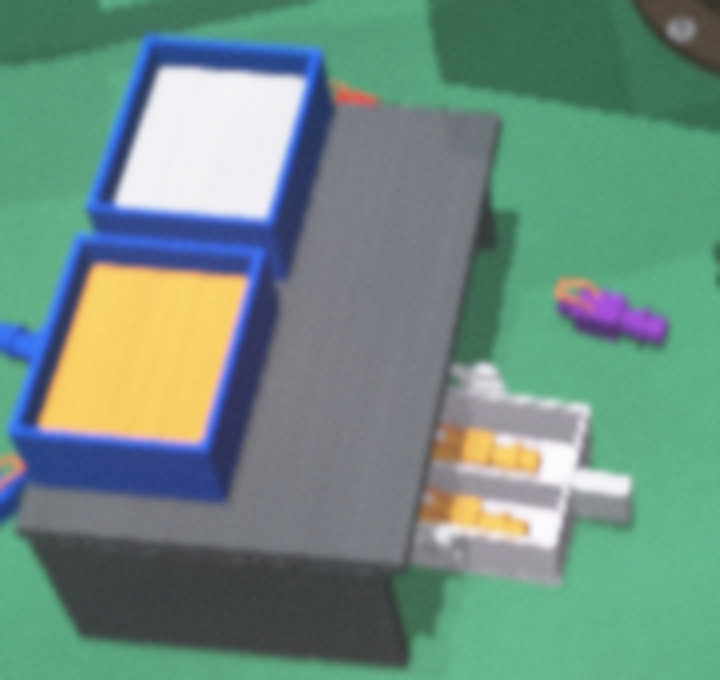

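View pics/t1.png

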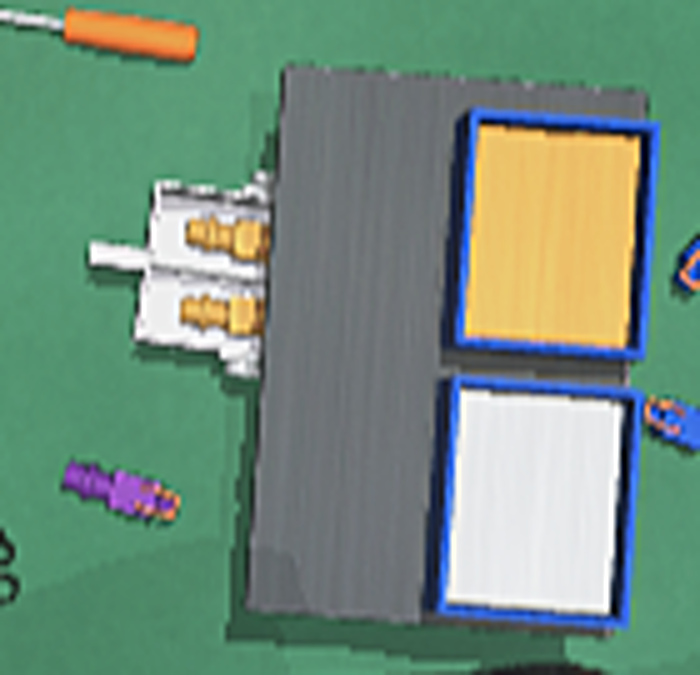

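View pics/t2.png

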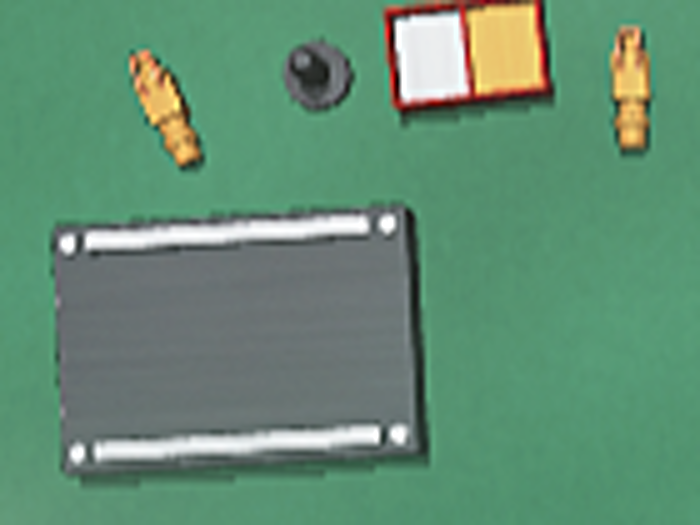

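View pics/s2.png

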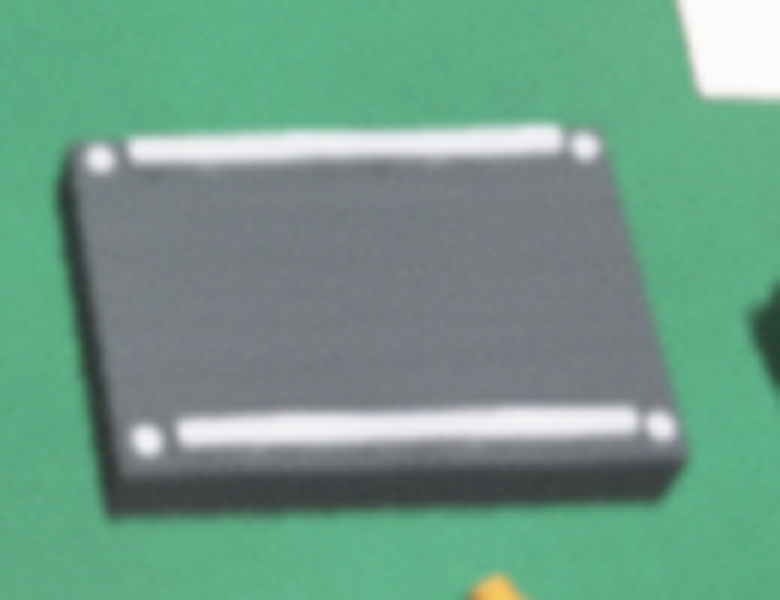

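```bash
cat >> h.py <<'E'
def cpx(x,y,k,o): return np.array([(x+.5)/k-.5+o[0],(y+.5)/k-.5+o[1]])
def fit(obs,guess):
    # obs: (cam, uv, local xyz); pose x,y,yaw on z=0
    def f(q):
        c,s=np.cos(q[2]),np.sin(q[2]); r=[]
        for cm,uv,L in obs:
            X=[q[0]+c*L[0]-s*L[1],q[1]+s*L[0]+c*L[1],L[2]]
            r+=list((proj(cm,X)[0]-uv))
        return np.array(r)
    s=least_squares(f,guess,x_scale=[100,100,1]); return s.x,f(s.x).reshape(-1,2)
E
python3 - <<'E'
from h import *
np.set_printoptions(precision=2,suppress=True)
T1=lambda x,y:cpx(x,y,5,(280,140)); T2=lambda x,y:cpx(x,y,5,(125,130)); S1=lambda x,y:cpx(x,y,4,(110,120)); S2=lambda x,y:cpx(x,y,6,(370,190))
# riser local -x = world +y => yaw=-90deg: local x->-y world, local y->+x world
r=fit([("top",T1(285,68),(-120,180,145)),("top",T1(250,608),(-120,-180,145)),("top",T1(648,92),(120,180,145)),
 ("scene",S1(500,118),(-120,-180,145)),("scene",S1(408,566),(-120,180,145)),("scene",S1(20,528),(120,180,145))],[500,-280,-1.57])
print("riser",*r)
c=fit([("top",T1(157,185),(-75,55,55)),("top",T1(137,343),(-75,-55,55)),("top",T1(90,254),(-114,0,52)),
 ("scene",S1(590,405),(-75,-55,55)),("scene",S1(559,580),(-75,55,0)),("scene",S1(631,484),(-114,0,52))],[500,-180,-1.57])
print("carrier",*c)
# block: also yaw -90: local +x -> -y
b=fit([("top",T2(55,230),(-125,87.5,45)),("top",T2(408,205),(125,87.5,45)),("top",T2(422,452),(125,-87.5,45)),("top",T2(65,474),(-125,-87.5,45)),
 ("scene",S2(72,146),(125,-87.5,45)),("scene",S2(600,130),(-125,-87.5,45)),("scene",S2(686,458),(-125,87.5,45)),("scene",S2(122,478),(125,87.5,45))],[470,200,-1.57])
print("block",*b)
for n,uv in (("purple",T1(120,490)),("sd",T1(130,30)),("sdtip",T1(-60,5)),("washers",(275,250)),("spare1",(250.5,147)),("tin",(219,140)),("punch",(188,145)),("spare2",(158,151))):
    print(n,at("top",uv,15))
E
```

```text
riser [ 467.65 -339.     -1.64] [[-0.58 -0.85]
 [-0.8   0.66]
 [-0.13 -0.66]
 [ 0.39 -1.42]
 [-0.14 -0.35]
 [-1.3   0.42]]
carrier [ 520.55 -220.44   -1.72] [[ 0.23  0.01]
 [-0.46 -0.24]
 [ 0.12  0.27]
 [ 0.02 -0.34]
 [ 0.1   0.69]
 [-0.21 -0.34]]
block [515.19 331.26  -1.51] [[-0.58 -0.91]
 [-0.05 -0.52]
 [-0.08  0.01]
 [-0.18  0.16]
 [-1.28 -0.72]
 [ 0.04 -0.51]
 [ 1.14  0.2 ]
 [-0.6  -0.26]]
purple [ 375.11 -129.08   15.  ]
sd [ 701.69 -136.66   15.  ]
sdtip [719.85  -1.46  15.  ]
washers [331.42 -28.41  15.  ]
spare1 [696.97  59.39  15.  ]
tin [722.3  171.92  15.  ]
punch [704.5  282.58  15.  ]
spare2 [683.09 389.68  15.  ]
```

```bash
cat >> h.py <<'E'
def down(xdir):
    x=np.array([xdir[0],xdir[1],0.]);x/=np.linalg.norm(x);z=np.array([0,0,-1.]);return np.c_[x,np.cross(z,x),z]
def plan(pos,M=None,base=None):
    """shift/turn (scaled) from current pose (or base) to tcp pos, orientation M"""
    s=read_state(); p=s['tcp_pos']; A=R.from_rotvec(s['orientation']).as_matrix()
    if base is not None: p,A=base
    if M is None: M=A
    if M[:,0]@A[:,0]<0: M=M@np.diag([-1,-1,1.])
    sh=A.T@(np.array(pos)-p)/500; t=R.from_matrix(A.T@M).as_rotvec()/(2*np.pi)
    return np.round(np.r_[sh,t],4)
def st():
    s=read_state(); print('t',round(s['time'],2),'tcp',s['tcp_pos'].round(1),'w',round(s['width'],1),'F',s['wrist_force'].round(1),'q',s['joint_positions'].round(2)); print(R.from_rotvec(s['orientation']).as_matrix().round(3))
E
python3 - <<'E'
from h import *
np.set_printoptions(precision=4,suppress=True)
st()
y=-1.72; M=down((-np.sin(y),np.cos(y)))
lug=np.array([520.55-94*np.cos(y),-220.44-94*np.sin(y)])
print(lug)
print(plan((170,-627,350)))
print(plan((lug[0],lug[1],350),M)); print(plan((lug[0],lug[1],120),M))
E
```

```text
t 1.2 tcp [ 170.1 -627.3  205.6] w 85.5 F [-0.8  0.1  0.6] q [-1.35  0.48  1.6   0.    1.07 -0.05]
[[ 0.262 -0.965  0.   ]
 [-0.965 -0.262  0.   ]
 [-0.    -0.    -1.   ]]
[ 534.5232 -127.4844]
[-0.0007  0.0001 -0.2888  0.      0.      0.    ]
[-0.7742 -0.965  -0.2888 -0.     -0.     -0.1841]
[-0.7742 -0.965   0.1712 -0.     -0.     -0.1841]
```

```bash
python3 -m crank '0 0 -0.125 0 0 0 1;0 0 -0.25 0 0 0 1;-0.05 -0.06 -0.28 0 0 -0.01 1;-0.13 -0.16 -0.28 0 0 -0.03 1;-0.21 -0.26 -0.28 0 0 -0.055 1;-0.28 -0.35 -0.28 0 0 -0.08 1;-0.36 -0.45 -0.28 0 0 -0.1 1;-0.43 -0.54 -0.28 0 0 -0.12 1' 40; python3 - <<'E'
from h import *
st()
y=-1.72; M=down((-np.sin(y),np.cos(y)))
print(plan((534.5,-127.5,340),M)); print(plan((534.5,-127.5,100),M))
E
```

```text
time: 2.2
tcp_pos: [375.4, -347.4, 345.9]
orientation: [3.024, -0.85, 0.001]
wrist_force: [0.4, -1.6, -0.7]
width: 85.5
t 2.2 tcp [ 375.4 -347.4  345.9] w 85.5 F [ 0.4 -1.6 -0.7] q [-0.81  0.16  1.71  0.    1.27 -0.26]
[[ 0.854 -0.521  0.   ]
 [-0.521 -0.854 -0.   ]
 [ 0.001  0.    -1.   ]]
[ 4.260e-02 -5.412e-01  1.170e-02  0.000e+00 -1.000e-04 -6.350e-02]
[ 4.230e-02 -5.412e-01  4.917e-01  0.000e+00 -1.000e-04 -6.350e-02]
```

```bash
python3 -m crank '0.008 -0.11 0 0 0 -0.015 0.7;0.016 -0.22 0 0 0 -0.03 0.7;0.025 -0.33 0 0 0 -0.045 0.7;0.034 -0.44 0 0 0 -0.055 0.7;0.0425 -0.5412 0.01 0 0 -0.0635 0.7;0.0425 -0.5412 0.13 0 0 -0.0635 0.7;0.0425 -0.5412 0.25 0 0 -0.0635 0.7;0.0425 -0.5412 0.37 0 0 -0.0635 0.7' 40; python3 - <<'E'
from h import *
st()
y=-1.72; M=down((-np.sin(y),np.cos(y)))
print(plan((534.5,-127.5,22),M))
crop("scene","s3",(170,160,330,290),5)
crop("top","t3",(250,140,360,240),6)
E
```

```text
time: 3.2
tcp_pos: [534.6, -129.7, 159.2]
orientation: [3.132, -0.239, 0.002]
wrist_force: [0.9, -0.8, -0.5]
width: 59.9
t 3.2 tcp [ 534.6 -129.7  159.2] w 59.9 F [ 0.9 -0.8 -0.5] q [-0.29  0.4   1.88 -0.    0.87 -0.14]
[[ 0.988 -0.152  0.001]
 [-0.152 -0.988 -0.   ]
 [ 0.001  0.    -1.   ]]
[-1.200e-03 -4.300e-03  2.745e-01  0.000e+00 -2.000e-04 -5.000e-04]
```

View pics/s3.png

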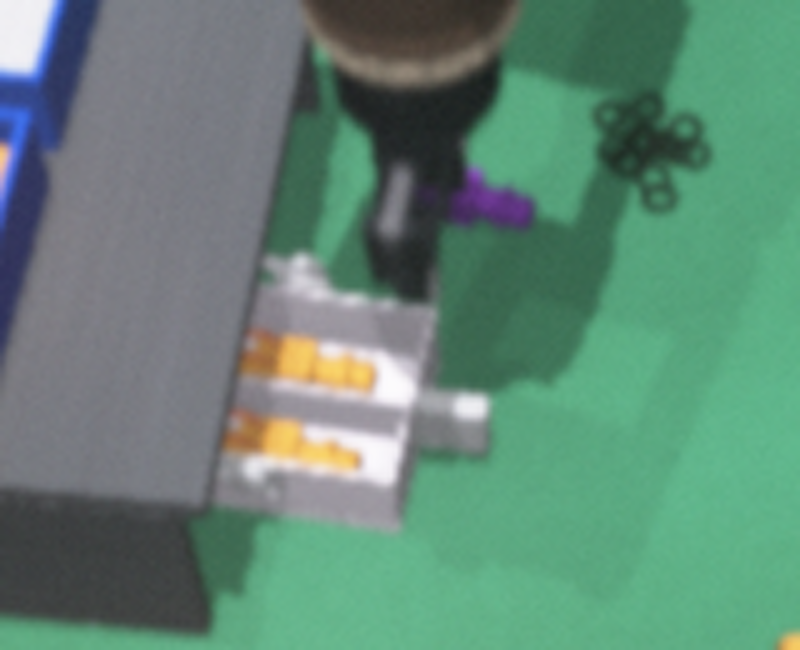

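The gripper is above the lug (lug at crop px 450,420), aligned with the fin. Next I descend and close.

```bash
python3 -m crank '-0.001 -0.004 0.1 0 0 0 0.7;-0.001 -0.004 0.19 0 0 0 0.7;-0.001 -0.004 0.25 0 0 0 0.6;-0.001 -0.004 0.2745 0 0 0 0.5;-0.001 -0.004 0.2745 0 0 0 0;-0.001 -0.004 0.2745 0 0 0 0;-0.001 -0.004 0.2745 0 0 0 0;-0.001 -0.004 0.2745 0 0 0 0' 40; python3 - <<'E'
from h import *
st()
y=-1.72; d=np.array([-np.cos(y),-np.sin(y),0])
print(plan(np.array([534.5,-127.5,22.])+230*d)) 
E
```

```text
time: 4.3
tcp_pos: [535.7, -128.3, 25.0]
orientation: [3.132, -0.24, 0.005]
wrist_force: [0.3, 0.2, 8.2]
width: 11.0
t 4.3 tcp [ 535.7 -128.3   25. ] w 11.0 F [0.3 0.2 8.2] q [-0.29  0.59  1.97 -0.    0.57 -0.14]
[[ 0.988 -0.152  0.003]
 [-0.152 -0.988 -0.001]
 [ 0.003  0.    -1.   ]]
[-0.0043 -0.4612  0.0058  0.      0.      0.    ]
```

```bash
python3 - <<'E'
from h import *
st()
crop("scene","s4",(170,160,330,290),5)
crop("top","t4",(250,140,360,240),6)
st()
E
```

```text
t 4.3 tcp [ 535.7 -128.3   25. ] w 11.0 F [0.3 0.2 8.2] q [-0.29  0.59  1.97 -0.    0.57 -0.14]
[[ 0.988 -0.152  0.003]
 [-0.152 -0.988 -0.001]
 [ 0.003  0.    -1.   ]]
t 4.4 tcp [ 535.6 -128.2   25. ] w 11.4 F [-0.1  0.4  9.3] q [-0.29  0.59  1.97 -0.    0.57 -0.14]
[[ 0.988 -0.152  0.003]
 [-0.152 -0.988 -0.001]
 [ 0.003  0.    -1.   ]]
```

View pics/s4.png

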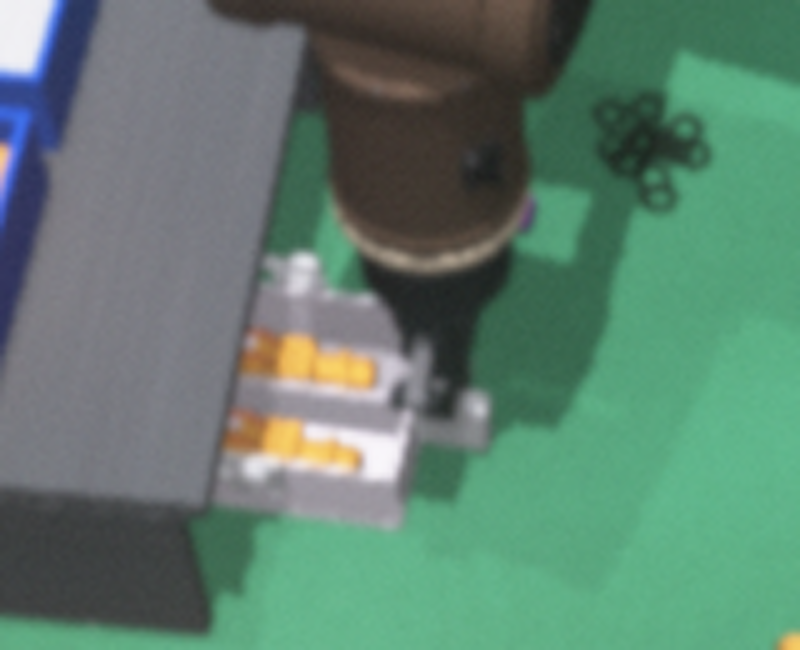

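View pics/t4.png

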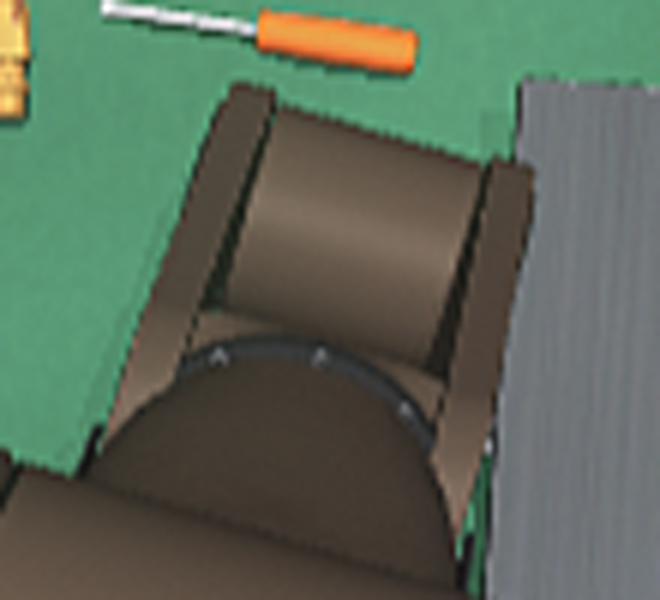

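```bash
python3 - <<'E'
from h import *
y=-1.72;c,s=np.cos(y),np.sin(y)
P=lambda a,b,z:(520.55+c*a-s*b,-220.44+s*a+c*b,z)
tcp=read_state()['tcp_pos']
K=7
for nm,X in (('tcp',tcp),('hold',tcp+[0,0,19]),('finTopEnd',P(-114,0,52)),('finTopWall',P(-75,0,52)),('finbotend near',P(-114,7,12)),('body',tcp+[0,0,73])):
    print(nm,((proj("scene",X)[0]-[185,190])*K).round(),proj("scene",X)[0].round(1))
im=viewer.read_camera("scene")[:,:,::-1][190:275,185:285]
im=cv2.resize(im,None,fx=K,fy=K,interpolation=cv2.INTER_CUBIC)
im=cv2.convertScaleAbs(im,alpha=1.4,beta=10)
cv2.imwrite("pics/s5.png",im)
E
```

```text
tcp [525. 383.] [259.9 244.7]
hold [522. 357.] [259.6 241. ]
finTopEnd [575. 352.] [267.2 240.3]
finTopWall [475. 336.] [252.8 238. ]
finbotend near [575. 421.] [267.1 250.1]
body [516. 281.] [258.7 230.2]
```

View pics/s5.png

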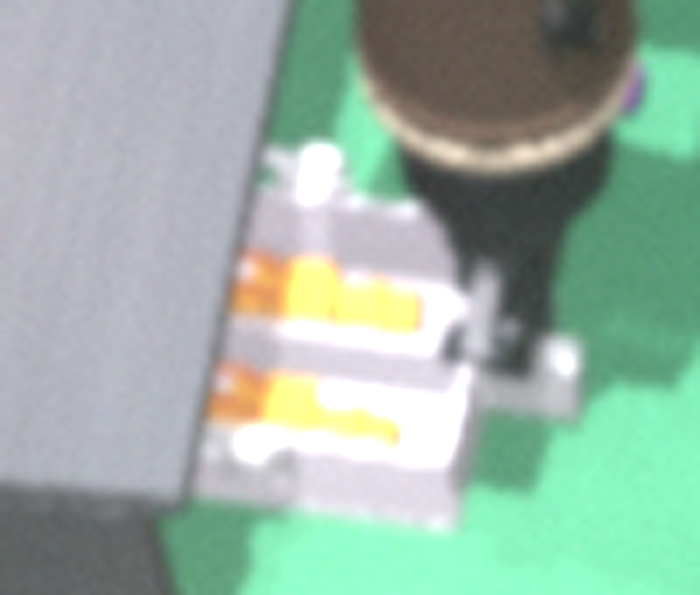

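```bash
python3 -m crank '0 0 -0.005 0 0 0 0;0 -0.005 -0.005 0 0 0 0;0 -0.015 -0.005 0 0 0 0;0 -0.03 -0.005 0 0 0 0;0 -0.05 -0.005 0 0 0 0;0 -0.07 -0.005 0 0 0 0;0 -0.085 -0.005 0 0 0 0;0 -0.09 -0.005 0 0 0 0' ; python3 - <<'E'
from h import *
st()
crop("scene","s6",(170,160,330,290),5)
E
```

```text
time: 5.45
tcp_pos: [541.1, -82.7, 25.8]
orientation: [-3.132, 0.239, 0.0]
wrist_force: [-1.2, -3.6, -5.0]
width: 10.8
t 5.45 tcp [541.1 -82.7  25.8] w 10.8 F [-1.2 -3.6 -5. ] q [-0.21  0.59  1.98  0.    0.58 -0.05]
[[ 0.988 -0.152 -0.   ]
 [-0.152 -0.988  0.   ]
 [-0.    -0.    -1.   ]]
```

View pics/s6.png

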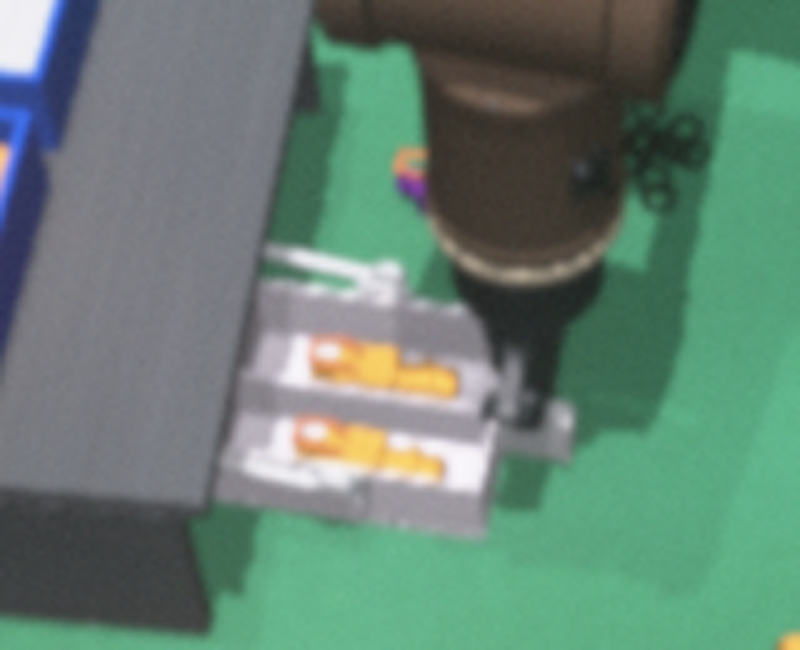

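The carrier follows the pull and both valves are inside (crop px 385,370 and 370,450). I continue.

```bash
python3 -m crank '0 -0.015 0.002 0 0 0 0;0 -0.045 0.002 0 0 0 0;0 -0.085 0.002 0 0 0 0;0 -0.13 0.002 0 0 0 0;0 -0.175 0.002 0 0 0 0;0 -0.22 0.002 0 0 0 0;0 -0.265 0.002 0 0 0 0;0 -0.3 0.002 0 0 0 0' && python3 -m crank '0 -0.025 0 0 0 0 0;0 -0.045 0 0 0 0 0;0 -0.06 0 0 0 0 0;0 -0.07 0 0 0 0 0;0 -0.07 0 0 0 0 0;0 -0.07 0 0 0 0 0.4;0 -0.07 0 0 0 0 0.6;0 -0.07 0 0 0 0 0.6'; python3 - <<'E'
from h import *
st()
crop("scene","s7",(190,160,350,290),5)
E
```

```text
time: 6.5
tcp_pos: [564.2, 65.4, 25.1]
orientation: [3.132, -0.24, 0.0]
wrist_force: [-1.6, -7.6, 2.1]
width: 11.1
time: 7.5
tcp_pos: [569.4, 99.5, 24.9]
orientation: [-3.132, 0.24, -0.0]
wrist_force: [-0.4, -0.6, 0.4]
width: 51.1
t 7.5 tcp [569.4  99.5  24.9] w 51.1 F [-0.4 -0.6  0.4] q [0.12 0.62 1.91 0.   0.62 0.27]
[[ 0.988 -0.153  0.   ]
 [-0.153 -0.988  0.   ]
 [ 0.    -0.    -1.   ]]
```

View pics/s7.png

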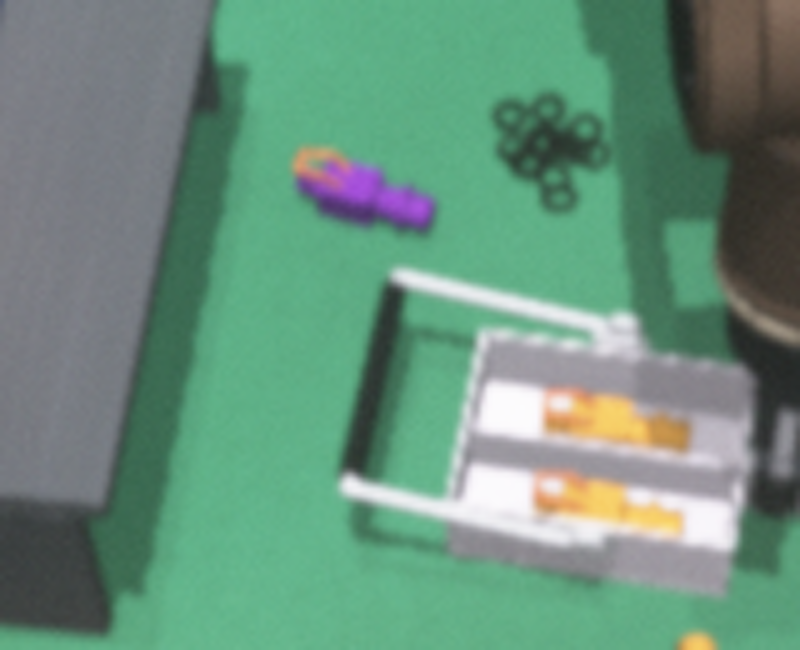

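```bash
python3 - <<'E'
from h import *
y=-1.72; M=down((np.cos(y),np.sin(y)))
print(plan((537.2,-114.4,260),M))
E
```

```text
[ 0.0017  0.4325 -0.4703 -0.      0.      0.2494]
```

```bash
python3 -m crank '0 0 -0.06 0 0 0 0.6;0 0 -0.18 0 0 0 0.6;0 0 -0.3 0 0 0 0.6;0 0.02 -0.42 0 0 0.01 0.6;0 0.12 -0.47 0 0 0.04 0.6;0 0.24 -0.47 0 0 0.07 0.6;0 0.35 -0.47 0 0 0.1 0.6;0.002 0.43 -0.47 0 0 0.13 0.6' && python3 - <<'E'
from h import *
st()
crop("top","t8",(230,130,360,250),6)
crop("scene","s8",(190,160,350,290),5)
y=-1.72; M=down((np.cos(y),np.sin(y)))
print(plan((537.2,-114.4,260),M))
E
```

```text
time: 8.55
tcp_pos: [536.9, -115.3, 260.1]
orientation: [2.777, -1.469, 0.001]
wrist_force: [0.3, 0.6, -0.1]
width: 51.0
t 8.55 tcp [ 536.9 -115.3  260.1] w 51.0 F [ 0.3  0.6 -0.1] q [-0.27  0.28  1.76 -0.    1.09  0.71]
[[ 0.563 -0.827  0.   ]
 [-0.827 -0.563 -0.   ]
 [ 0.    -0.    -1.   ]]
[-3.300e-03 -2.900e-03 -1.000e-04  0.000e+00 -1.000e-04  1.186e-01]
```

View pics/t8.png

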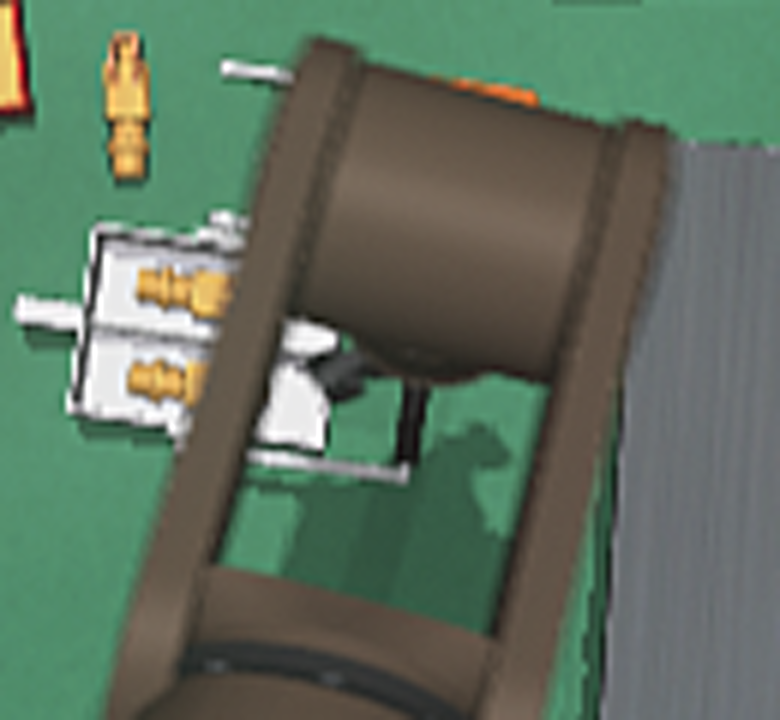

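View pics/s8.png

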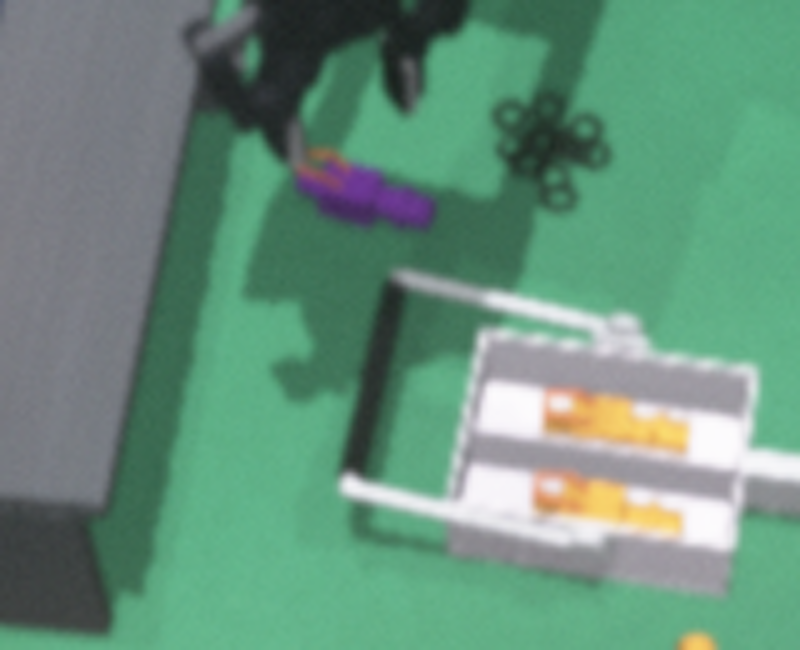

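```bash
python3 - <<'E'
from h import *
np.set_printoptions(precision=2,suppress=True)
T=lambda x,y:cpx(x,y,6,(230,130)); S=lambda x,y:cpx(x,y,5,(190,160))
c=fit([("top",T(97,228),(-75,55,55)),("top",T(70,412),(-75,-55,55)),("top",T(16,309),(-114,0,52)),("top",T(408,478),(123,-66,76)),
 ("scene",S(756,368),(-75,-55,55)),("scene",S(727,593),(-75,55,0)),("scene",S(487,330),(75,-55,55)),("scene",S(350,480),(123,66,76)),("scene",S(398,275),(123,-66,78))],[555,7,-1.72])
print(c)
x,y,t=c[0]; g=np.array([x+123*np.cos(t),y+123*np.sin(t)]); print(g)
M=down((np.cos(t),np.sin(t)))
print(plan((*g,130),M)); print(plan((*g,57),M))
E
```

```text
(array([554.02,   7.48,  -1.71]), array([[-0.32, -0.4 ],
       [-0.51,  0.19],
       [-0.17,  0.2 ],
       [-0.56,  0.2 ],
       [ 0.38, -0.26],
       [-0.42,  0.39],
       [-0.91, -0.79],
       [-0.28,  1.05],
       [ 0.03, -0.42]]))
[ 536.4  -114.25]
[-0.   -0.    0.26  0.   -0.    0.12]
[-0.   -0.    0.41  0.   -0.    0.12]
```

```bash
cat >> h.py <<'E'
CAR=np.array([554.02,7.48,-1.71])
def tool_at(px,pz,tau,back=0.,car=CAR,py=0.):
    """tcp pose so that the grasp point is at carrier-local (px,py,pz), tilt tau deg"""
    c,s=np.cos(car[2]),np.sin(car[2]); X=np.array([c,s,0]);Y=np.array([-s,c,0]);Z=np.array([0,0,1.])
    t=np.radians(tau); z=np.sin(t)*X-np.cos(t)*Z; x=np.cos(t)*X+np.sin(t)*Z
    M=np.c_[x,np.cross(z,x),z]
    return np.array([car[0],car[1],0])+px*X+py*Y+pz*Z+(19-back)*z, M
def row(px,pz,tau,back=0.,base=None,car=CAR):
    p,M=tool_at(px,pz,tau,back,car); return plan(p,M,base)
E
python3 - <<'E'
from h import *
print(row(123,76,-20,90)); print(row(123,76,-20,0))
E
```

```text
[ 0.0321  0.0299  0.2345  0.0204 -0.0532  0.1158]
[-0.0137 -0.0114  0.4036  0.0204 -0.0532  0.1158]
```

```bash
python3 -m crank '0.01 0.01 0.04 0.003 -0.01 0.025 0.5;0.02 0.02 0.08 0.007 -0.02 0.05 0.5;0.028 0.025 0.13 0.012 -0.032 0.075 0.5;0.032 0.03 0.18 0.016 -0.043 0.095 0.5;0.0321 0.0299 0.225 0.0204 -0.0532 0.1158 0.5;0.0321 0.0299 0.2345 0.0204 -0.0532 0.1158 0.5;0.0321 0.0299 0.2345 0.0204 -0.0532 0.1158 0.5;0.0321 0.0299 0.2345 0.0204 -0.0532 0.1158 0.5' 20; python3 - <<'E'
from h import *
st()
print(row(123,76,-20,0))
crop("scene","s9",(190,150,350,280),5)
E
```

```text
time: 9.65
tcp_pos: [535.1, -134.5, 143.7]
orientation: [-1.89, 2.147, 0.331]
wrist_force: [0.2, 0.2, -0.4]
width: 42.7
t 9.65 tcp [ 535.1 -134.5  143.7] w 42.7 F [ 0.2  0.2 -0.4] q [-0.53  0.49  1.84  0.38  0.99  0.93]
[[-0.119 -0.992  0.045]
 [-0.932  0.127  0.339]
 [-0.342 -0.001 -0.94 ]]
[ 8.20e-03  1.50e-03  1.79e-01  4.00e-04 -1.00e-04  1.90e-03]
```

View pics/s9.png

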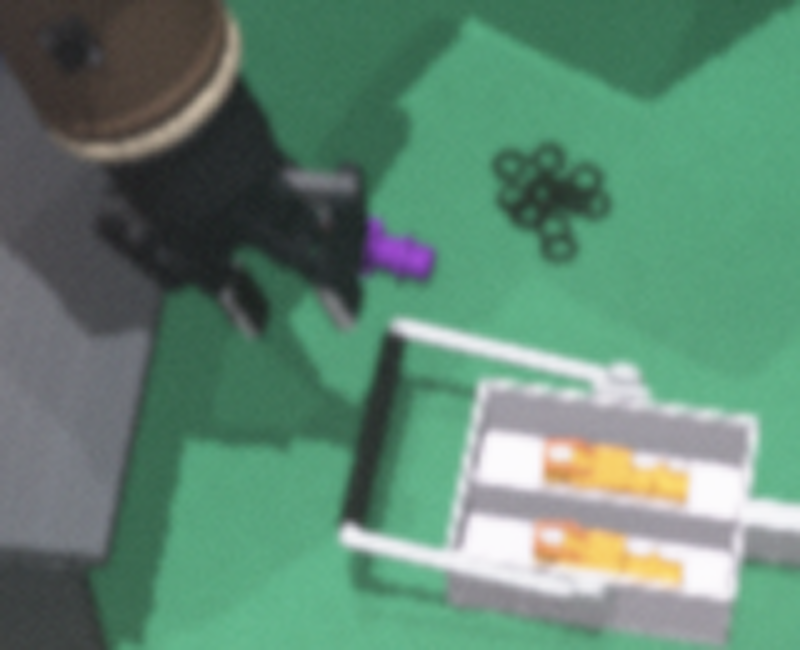

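```bash
python3 -m crank '0.002 0.0004 0.04 0 0 0 0.45;0.004 0.0008 0.09 0 0 0.001 0.45;0.006 0.001 0.135 0 0 0.002 0.45;0.008 0.0015 0.165 0 0 0.002 0.45;0.008 0.0015 0.179 0 0 0.002 0.45;0.008 0.0015 0.179 0 0 0.002 0.45;0.008 0.0015 0.179 0 0 0.002 0.35;0.008 0.0015 0.179 0 0 0.002 0.3' 20; python3 - <<'E'
from h import *
st()
print(row(123,76,-20,0))
crop("scene","s10",(190,150,350,280),5)
E
```

```text
time: 10.7
tcp_pos: [537.4, -108.4, 57.7]
orientation: [-1.873, 2.162, 0.335]
wrist_force: [0.5, -0.0, 0.1]
width: 25.6
t 10.7 tcp [ 537.4 -108.4   57.7] w 25.6 F [ 0.5 -0.   0.1] q [-0.49  0.6   1.91  0.46  0.81  0.87]
[[-0.134 -0.99   0.045]
 [-0.93   0.142  0.34 ]
 [-0.343  0.004 -0.939]]
[-0.0014 -0.0007 -0.0005  0.0004  0.0001 -0.0007]
```

View pics/s10.png

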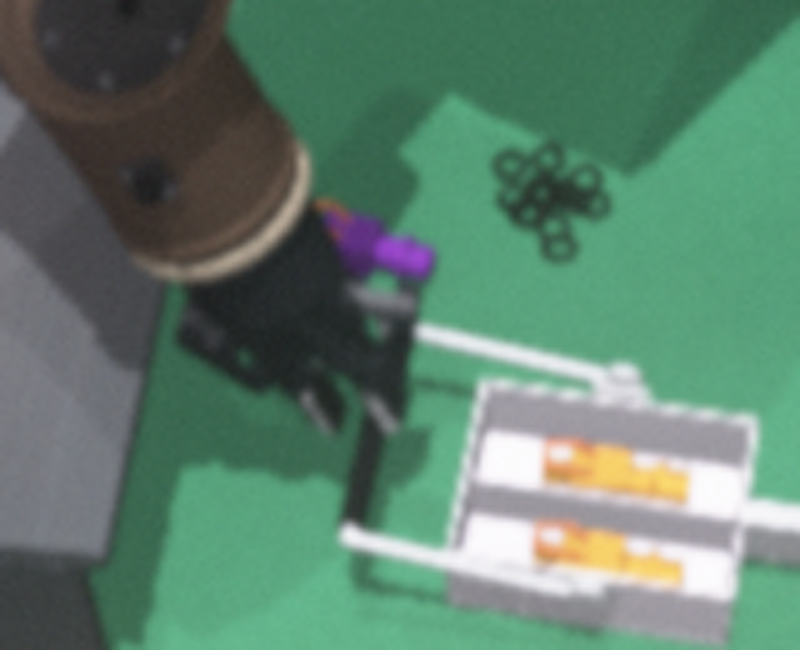

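The fingers straddle the bar, with pads at crop px (325,405) and (380,405). Now I close at 20 N.

```bash
python3 -m crank '-0.0014 0 0 0 0 0 0.15;-0.0014 0 0 0 0 0 0;-0.0014 0 0 0 0 0 0;-0.0014 0 0 0 0 0 0;-0.0014 0 0 0 0 0 0;-0.0014 0 0 0 0 0 0;-0.0014 0 0 0 0 0 0;-0.0014 0 0 0 0 0 0' 20; python3 - <<'E'
from h import *
st()
s=read_state(); tz=R.from_rotvec(s['orientation']).as_matrix()[:,2]; g=s['tcp_pos']-19*tz; print('grasp',g)
c,sn=np.cos(CAR[2]),np.sin(CAR[2]); d=g[:2]-CAR[:2]; print('local',d@[c,sn],d@[-sn,c],g[2])
E
```

```text
time: 11.75
tcp_pos: [537.5, -107.4, 58.0]
orientation: [-1.873, 2.162, 0.336]
wrist_force: [-1.8, -0.9, 11.4]
width: 0.4
t 11.75 tcp [ 537.5 -107.4   58. ] w 0.4 F [-1.8 -0.9 11.4] q [-0.49  0.6   1.91  0.46  0.81  0.87]
[[-0.134 -0.99   0.045]
 [-0.93   0.142  0.34 ]
 [-0.343  0.004 -0.939]]
grasp [ 536.61216617 -113.91019317   75.88192178]
local 122.6313779445733 -0.39600464141738584 75.88192178387887
```

```bash
python3 - <<'E'
from h import *
K=7
im=viewer.read_camera("scene")[:,:,::-1][185:270,225:325]
im=cv2.resize(im,None,fx=K,fy=K,interpolation=cv2.INTER_CUBIC)
cv2.imwrite("pics/s11.png",cv2.convertScaleAbs(im,alpha=1.6,beta=20))
E
```

```text
(no output)
```

View pics/s11.png

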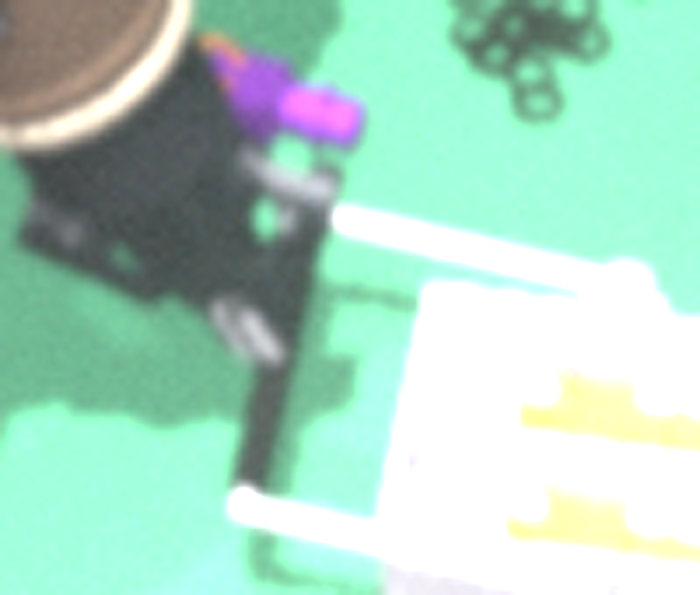

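```bash
cat >> h.py <<'E'
def arc(phis,tau0,phi0,k=1.1,dr=0.,car=CAR,base=None):
    for ph in phis:
        a=np.radians(ph); r=125+dr
        print(round(ph,1),*row(r*np.cos(a),55+r*np.sin(a),tau0+k*(ph-phi0),0,base,car))
E
python3 - <<'E'
from h import *
np.set_printoptions(suppress=True)
arc([9.7,10.5,12,14,16,18,20,22,24],-20,9.7,base=tool_at(123.2,76,-20))
E
```

```text
9.7 -0.0 -0.0 -0.0001 0.0 0.0 0.0
10.5 -0.0012 -0.0 -0.0031 -0.0 0.0024 -0.0
12 -0.0035 -0.0 -0.0088 -0.0 0.007 -0.0
14 -0.0068 0.0 -0.0162 -0.0 0.0131 -0.0
16 -0.0103 -0.0 -0.0235 -0.0 0.0193 0.0
18 -0.0141 0.0 -0.0307 0.0 0.0254 -0.0
20 -0.0182 0.0 -0.0377 0.0 0.0315 -0.0
22 -0.0225 -0.0 -0.0446 -0.0 0.0376 -0.0
24 -0.027 -0.0 -0.0513 -0.0 0.0437 -0.0
```

```bash
python3 -m crank '-0.0012 0 -0.0031 0 0.0024 0 0;-0.0035 0 -0.0088 0 0.007 0 0;-0.0068 0 -0.0162 0 0.0131 0 0;-0.0103 0 -0.0235 0 0.0193 0 0;-0.0141 0 -0.0307 0 0.0254 0 0;-0.0182 0 -0.0377 0 0.0315 0 0;-0.0182 0 -0.0377 0 0.0315 0 0;-0.0182 0 -0.0377 0 0.0315 0 0' ; python3 - <<'E'
from h import *
st()
crop("scene","s12",(190,150,350,280),5)
E
```

```text
time: 12.8
tcp_pos: [537.5, -105.3, 78.1]
orientation: [-1.982, 2.286, 0.157]
wrist_force: [-0.2, -0.5, 0.5]
width: -0.0
t 12.8 tcp [ 537.5 -105.3   78.1] w -0.0 F [-0.2 -0.5  0.5] q [-0.36  0.52  1.93  0.22  0.74  1.19]
[[-0.14  -0.99   0.017]
 [-0.978  0.141  0.151]
 [-0.152  0.005 -0.988]]
```

View pics/s12.png

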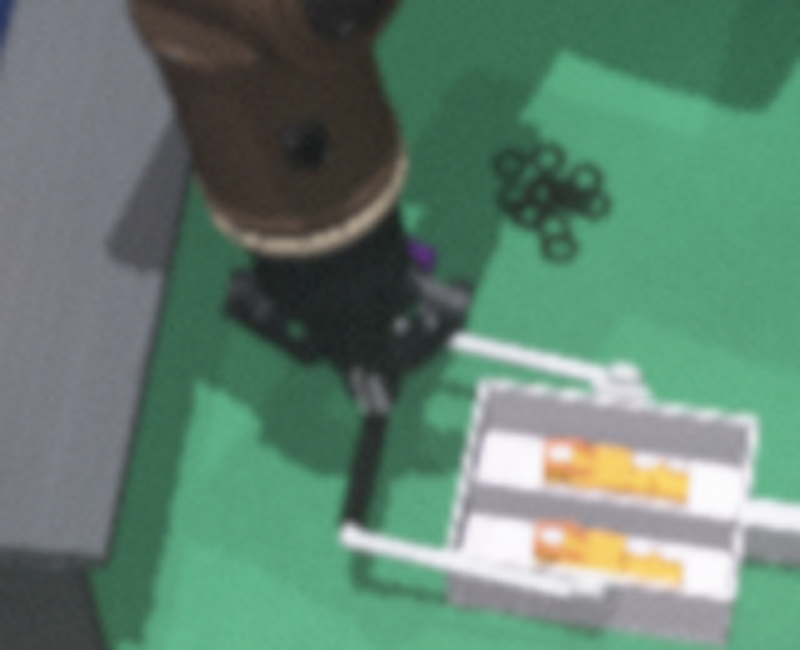

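```bash
python3 - <<'E'
from h import *
print(env.hold_point_z)
for nm,X in (('tcp now',(537.5,-105.3,78.1)),('bar mid',(536.4,-114.25,76)),('bar end near',tool_at(123,76,0,19,py=66)[0]),('bar end far',tool_at(123,76,0,19,py=-66)[0]),('prev tcp',(537.5,-107.4,58)),('prev grasp',(536.6,-113.9,75.9))):
    print(nm,((proj("scene",X)[0]+.5-[190,150])*5).round(),proj("top",X)[0].round(1))
crop("top","t12",(270,160,350,230),8)
E
```

```text
18.700000000000003
tcp now [391. 428.] [297.2 190. ]
bar mid [375. 428.] [299.8 190.4]
bar end near [349. 537.] [302.5 171.2]
bar end far [398. 326.] [297.1 209.3]
prev tcp [389. 448.] [297.7 190.5]
prev grasp [375. 428.] [299.7 190.3]
```

View pics/t12.png

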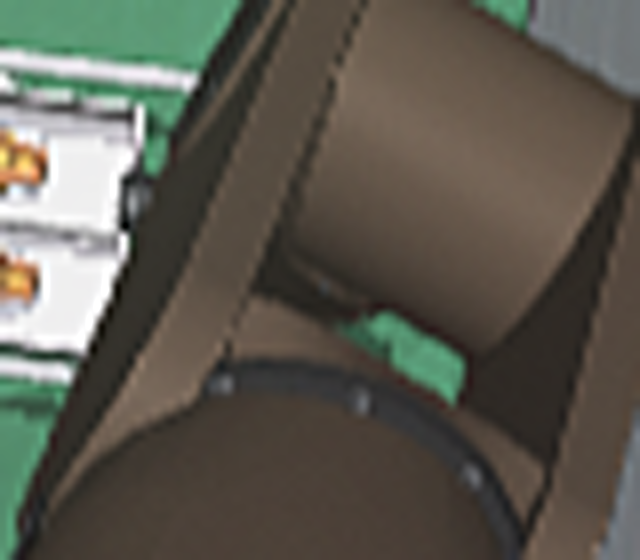

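```bash
python3 - <<'E'
from h import *
np.set_printoptions(suppress=True)
for b in (40,-10,-20): print(row(123,76,-20,b))
E
```

```text
[ 0.026  -0.0015 -0.04    0.0007 -0.0313 -0.0007]
[ 0.0065 -0.0019  0.0581  0.0007 -0.0313 -0.0007]
[ 0.0026 -0.0019  0.0777  0.0007 -0.0313 -0.0007]
```

```bash
python3 -m crank '0.01 0 -0.03 0 -0.01 0 0.1;0.026 -0.0015 -0.04 0.0007 -0.0313 -0.0007 0.4;0.026 -0.0015 -0.04 0.0007 -0.0313 -0.0007 0.4;0.026 -0.0015 -0.04 0.0007 -0.0313 -0.0007 0.4;0.018 -0.0015 0 0.0007 -0.0313 -0.0007 0.4;0.01 -0.0018 0.04 0.0007 -0.0313 -0.0007 0.4;0.0045 -0.0019 0.0681 0.0007 -0.0313 -0.0007 0.4;0.0026 -0.0019 0.0777 0.0007 -0.0313 -0.0007 0.4' 20; python3 - <<'E'
from h import *
st()
print(row(123,76,-20,-20))
crop("scene","s13",(190,150,350,280),5)
E
```

```text
time: 13.9
tcp_pos: [538.6, -99.9, 39.0]
orientation: [-1.878, 2.157, 0.332]
wrist_force: [0.2, -0.5, 0.2]
width: 34.3
t 13.9 tcp [538.6 -99.9  39. ] w 34.3 F [ 0.2 -0.5  0.2] q [-0.48  0.63  1.93  0.48  0.77  0.85]
[[-0.129 -0.991  0.046]
 [-0.931  0.137  0.339]
 [-0.342  0.001 -0.94 ]]
[ 0.0019 -0.0007 -0.0015  0.0002 -0.      0.0002]
```

View pics/s13.png

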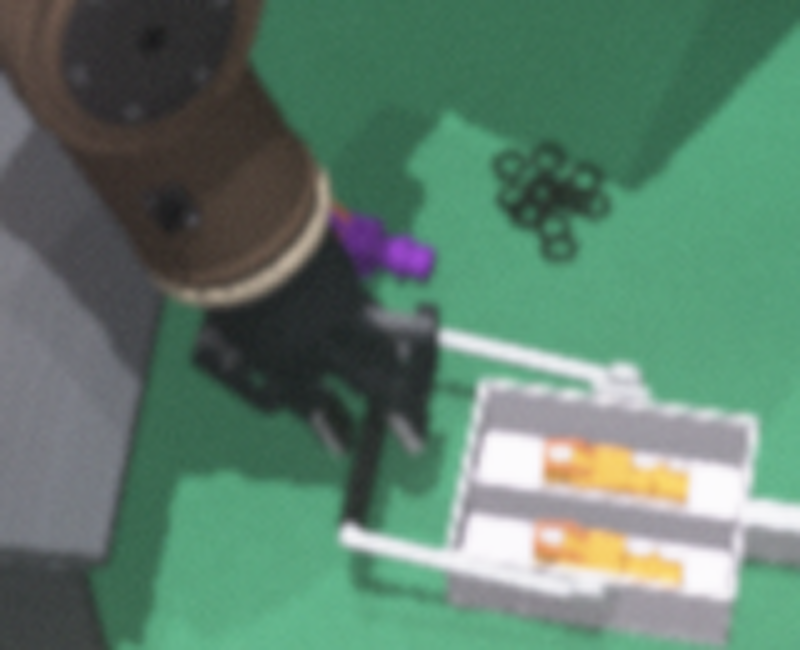

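Now the bar visibly runs between the fingers (crop px 375,420). The fingertips are really about 20 mm short of the nominal point.

```bash
python3 -m crank '0.0019 -0.0007 -0.0015 0 0 0 0.25;0.0019 -0.0007 -0.0015 0 0 0 0.15;0.0019 -0.0007 -0.0015 0 0 0 0;0.0019 -0.0007 -0.0015 0 0 0 0;0.0019 -0.0007 -0.0015 0 0 0 0;0.0019 -0.0007 -0.0015 0 0 0 0;0.0019 -0.0007 -0.0015 0 0 0 0;0.0019 -0.0007 -0.0015 0 0 0 0' 20; python3 - <<'E'
from h import *
st()
crop("scene","s14",(190,150,350,280),5)
E
```

```text
time: 14.95
tcp_pos: [539.6, -102.1, 40.7]
orientation: [-1.876, 2.157, 0.329]
wrist_force: [0.5, 4.3, 6.2]
width: 13.0
t 14.95 tcp [ 539.6 -102.1   40.7] w 13.0 F [0.5 4.3 6.2] q [-0.48  0.63  1.92  0.48  0.77  0.85]
[[-0.13  -0.99   0.049]
 [-0.931  0.139  0.339]
 [-0.342 -0.001 -0.94 ]]
```

View pics/s14.png

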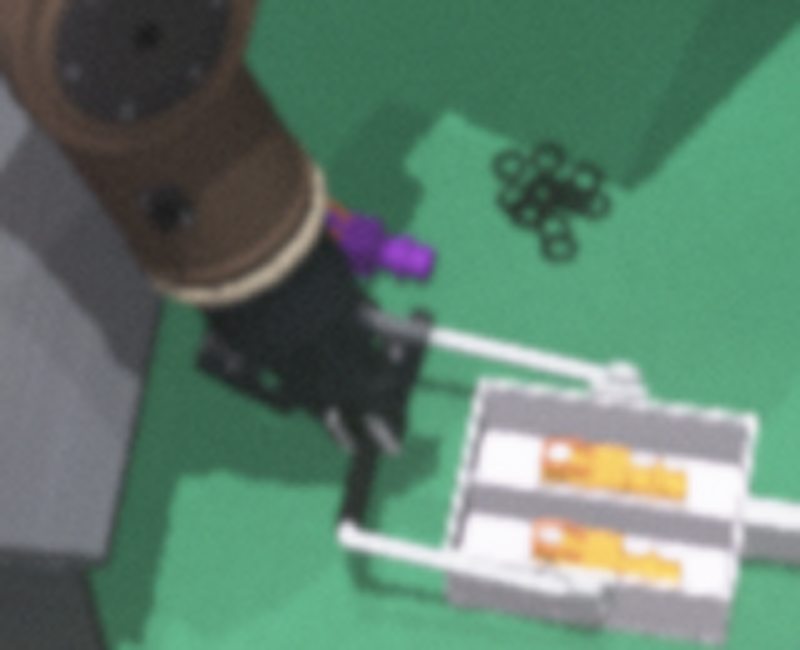

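```bash
cat >> h.py <<'E'
def arc(phis,tau_of,b0,dr=0.):
    base=tool_at(125*np.cos(np.radians(b0)),55+125*np.sin(np.radians(b0)),tau_of(b0),-20)
    for ph in phis:
        a=np.radians(ph); r=125+dr
        print(round(ph,1),'%.4f 0 %.4f 0 %.4f 0'%tuple(row(r*np.cos(a),55+r*np.sin(a),tau_of(ph),-20,base)[[0,2,4]]))
TAU=lambda ph:-20+1.12*(ph-9.7)
E
python3 - <<'E'
from h import *
arc([11,12.5,14.5,16.5,18.5,20.5,22.5,24],TAU,9.7)
E
```

```text
11 -0.0009 0 -0.0049 0 0.0040 0
12.5 -0.0020 0 -0.0106 0 0.0087 0
14.5 -0.0038 0 -0.0181 0 0.0149 0
16.5 -0.0059 0 -0.0255 0 0.0212 0
18.5 -0.0082 0 -0.0329 0 0.0274 0
20.5 -0.0107 0 -0.0402 0 0.0336 0
22.5 -0.0135 0 -0.0475 0 0.0398 0
24 -0.0158 0 -0.0528 0 0.0445 0
```

```bash
python3 -m crank '-0.0009 0 -0.0049 0 0.0040 0 0;-0.0020 0 -0.0106 0 0.0087 0 0;-0.0038 0 -0.0181 0 0.0149 0 0;-0.0059 0 -0.0255 0 0.0212 0 0;-0.0082 0 -0.0329 0 0.0274 0 0;-0.0107 0 -0.0402 0 0.0336 0 0;-0.0135 0 -0.0475 0 0.0398 0 0;-0.0158 0 -0.0528 0 0.0445 0 0' ; python3 - <<'E'
from h import *
st()
crop("scene","s15",(190,150,350,280),5)
E
```

```text
time: 16.0
tcp_pos: [539.1, -103.7, 68.1]
orientation: [-2.028, 2.33, 0.066]
wrist_force: [-0.7, 1.4, -0.2]
width: 13.4
t 16.0 tcp [ 539.1 -103.7   68.1] w 13.4 F [-0.7  1.4 -0.2] q [-0.29  0.53  1.95  0.11  0.68  1.33]
[[-0.138 -0.99   0.011]
 [-0.988  0.138  0.066]
 [-0.067 -0.002 -0.998]]
```

View pics/s15.png

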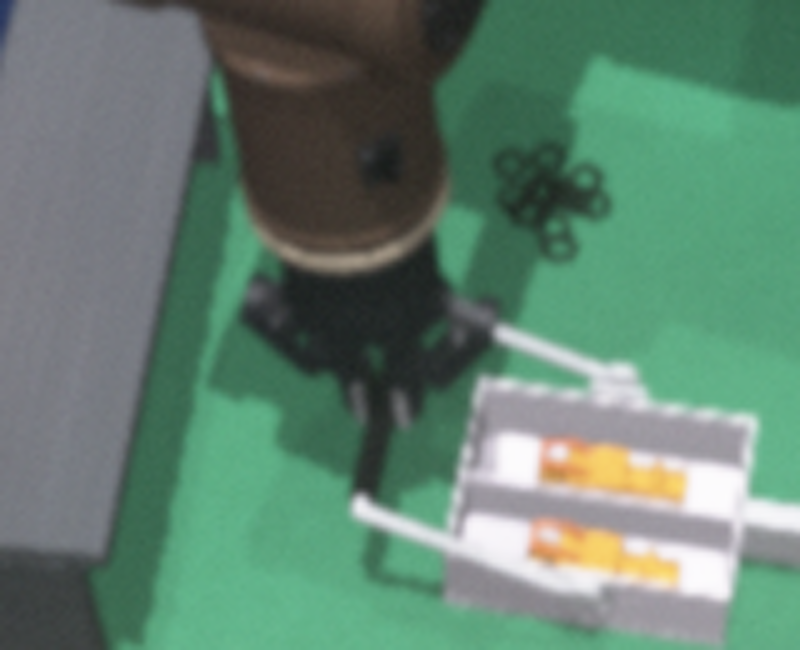

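```bash
python3 - <<'E'
from h import *
arc([26,28.5,31,33.5,36,38.5,41,43],TAU,24)
print()
arc([45,47.5,50,52.5,55,57.5,60,62],TAU,43)
E
```

```text
26 -0.0012 0 -0.0077 0 0.0062 0
28.5 -0.0030 0 -0.0173 0 0.0140 0
31 -0.0053 0 -0.0268 0 0.0218 0
33.5 -0.0080 0 -0.0362 0 0.0296 0
36 -0.0111 0 -0.0455 0 0.0373 0
38.5 -0.0146 0 -0.0547 0 0.0451 0
41 -0.0185 0 -0.0637 0 0.0529 0
43 -0.0219 0 -0.0708 0 0.0591 0

45 -0.0009 0 -0.0079 0 0.0062 0
47.5 -0.0023 0 -0.0176 0 0.0140 0
50 -0.0043 0 -0.0274 0 0.0218 0
52.5 -0.0066 0 -0.0370 0 0.0296 0
55 -0.0093 0 -0.0466 0 0.0373 0
57.5 -0.0125 0 -0.0561 0 0.0451 0
60 -0.0161 0 -0.0654 0 0.0529 0
62 -0.0193 0 -0.0727 0 0.0591 0
```

```bash
python3 -m crank '-0.0012 0 -0.0077 0 0.0062 0 0;-0.0030 0 -0.0173 0 0.0140 0 0;-0.0053 0 -0.0268 0 0.0218 0 0;-0.0080 0 -0.0362 0 0.0296 0 0;-0.0111 0 -0.0455 0 0.0373 0 0;-0.0146 0 -0.0547 0 0.0451 0 0;-0.0185 0 -0.0637 0 0.0529 0 0;-0.0219 0 -0.0708 0 0.0591 0 0' ; python3 - <<'E'
from h import *
st()
crop("scene","s16",(190,150,350,280),5)
p,M=tool_at(125*np.cos(np.radians(43)),55+125*np.sin(np.radians(43)),TAU(43),-20); print(p,M.round(3))
E
```

```text
time: 17.05
tcp_pos: [540.6, -95.2, 104.2]
orientation: [1.903, -2.188, 0.293]
wrist_force: [-1.4, 1.1, -0.0]
width: 13.1
t 17.05 tcp [540.6 -95.2 104.2] w 13.1 F [-1.4  1.1 -0. ] q [-0.01  0.5   1.92 -0.43  0.8   2.01]
[[-0.132 -0.99  -0.039]
 [-0.945  0.138 -0.296]
 [ 0.299 -0.002 -0.954]]
[539.72630798 -94.53775637 103.01331425] [[-0.132 -0.99  -0.041]
 [-0.946  0.139 -0.294]
 [ 0.297  0.    -0.955]]
```

View pics/s16.png

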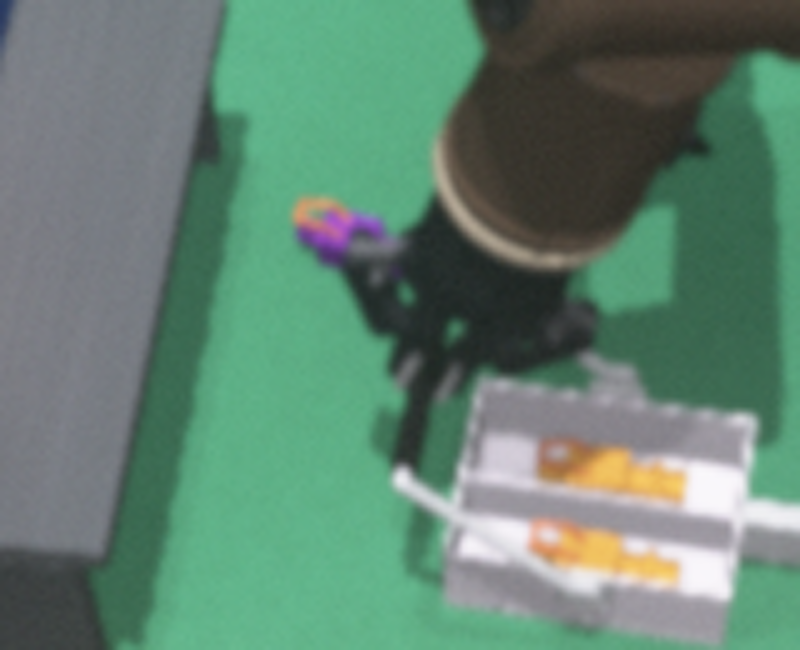

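```bash
python3 - <<'E'
from h import *
arc([45,47.5,50,52.5,55,57.5,60,62],lambda p:17.3+1.0*(p-43),43,-0.5)
E
```

```text
45 -0.0021 0 -0.0074 0 0.0056 0
47.5 -0.0039 0 -0.0171 0 0.0125 0
50 -0.0062 0 -0.0267 0 0.0194 0
52.5 -0.0089 0 -0.0362 0 0.0264 0
55 -0.0120 0 -0.0456 0 0.0333 0
57.5 -0.0156 0 -0.0548 0 0.0403 0
60 -0.0195 0 -0.0639 0 0.0472 0
62 -0.0229 0 -0.0710 0 0.0528 0
```

```bash
python3 -m crank '-0.0021 0 -0.0074 0 0.0056 0 0;-0.0039 0 -0.0171 0 0.0125 0 0;-0.0062 0 -0.0267 0 0.0194 0 0;-0.0089 0 -0.0362 0 0.0264 0 0;-0.0120 0 -0.0456 0 0.0333 0 0;-0.0156 0 -0.0548 0 0.0403 0 0;-0.0195 0 -0.0639 0 0.0472 0 0;-0.0229 0 -0.0710 0 0.0528 0 0' ; python3 - <<'E'
from h import *
st()
crop("scene","s17",(190,150,350,280),5)
p,M=tool_at(124.5*np.cos(np.radians(62)),55+124.5*np.sin(np.radians(62)),36.3,-20); print(p,M.round(3))
E
```

```text
time: 18.1
tcp_pos: [543.6, -74.3, 134.7]
orientation: [1.711, -1.967, 0.564]
wrist_force: [1.1, -3.0, 4.6]
width: 13.0
t 18.1 tcp [543.6 -74.3 134.7] w 13.0 F [ 1.1 -3.   4.6] q [ 0.22  0.59  1.84 -0.68  1.07  2.38]
[[-0.112 -0.99  -0.081]
 [-0.797  0.138 -0.587]
 [ 0.593 -0.001 -0.805]]
[542.70627109 -73.26899317 133.4957723 ] [[-0.112 -0.99  -0.082]
 [-0.798  0.139 -0.586]
 [ 0.592  0.    -0.806]]
```

View pics/s17.png

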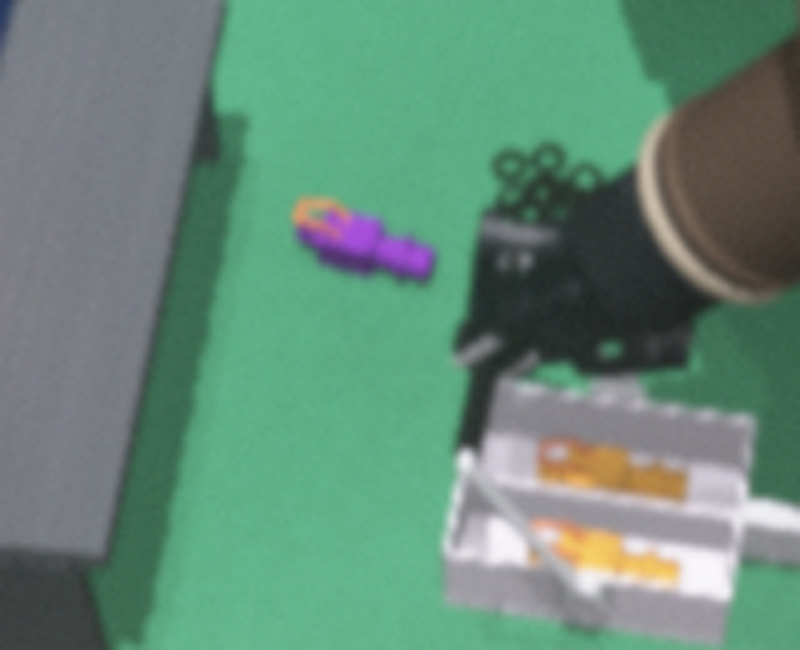

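```bash
python3 - <<'E'
from h import *
arc([64,66.5,69,71.5,74,76,78,79.5],lambda p:36.3+1.0*(p-62),62,0)
E
```

```text
64 -0.0012 0 -0.0078 0 0.0056 0
66.5 -0.0031 0 -0.0176 0 0.0125 0
69 -0.0054 0 -0.0272 0 0.0194 0
71.5 -0.0081 0 -0.0368 0 0.0264 0
74 -0.0112 0 -0.0462 0 0.0333 0
76 -0.0140 0 -0.0536 0 0.0389 0
78 -0.0171 0 -0.0609 0 0.0444 0
79.5 -0.0196 0 -0.0663 0 0.0486 0
```

```bash
python3 -m crank '-0.0012 0 -0.0078 0 0.0056 0 0;-0.0031 0 -0.0176 0 0.0125 0 0;-0.0054 0 -0.0272 0 0.0194 0 0;-0.0081 0 -0.0368 0 0.0264 0 0;-0.0112 0 -0.0462 0 0.0333 0 0;-0.0140 0 -0.0536 0 0.0389 0 0;-0.0171 0 -0.0609 0 0.0444 0 0;-0.0196 0 -0.0663 0 0.0486 0 0' ; python3 - <<'E'
from h import *
st()
crop("scene","s18",(190,150,350,280),5)
p,M=tool_at(124.5*np.cos(np.radians(79.5)),55+124.5*np.sin(np.radians(79.5)),53.8,-20); print(p)
E
```

```text
time: 19.15
tcp_pos: [547.6, -46.8, 155.7]
orientation: [1.522, -1.749, 0.775]
wrist_force: [3.3, -0.8, 8.7]
width: 12.9
t 19.15 tcp [547.6 -46.8 155.7] w 12.9 F [ 3.3 -0.8  8.7] q [ 0.38  0.74  1.74 -0.8   1.35  2.56]
[[-0.082 -0.99  -0.11 ]
 [-0.583  0.138 -0.8  ]
 [ 0.808 -0.002 -0.589]]
[546.50508559 -46.15587699 154.38161495]
```

View pics/s18.png

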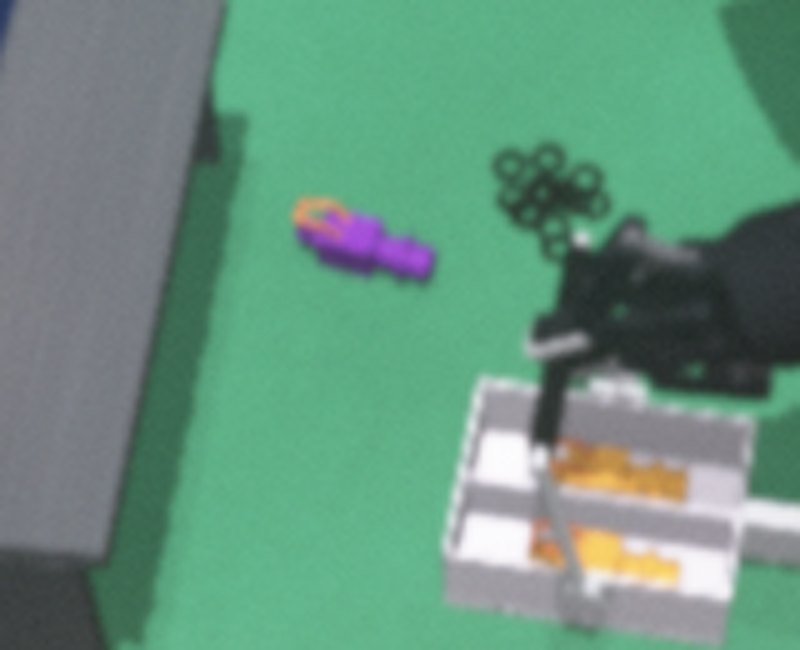

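```bash
python3 - <<'E'
from h import *
arc([81,83,85,87,88.5],lambda p:53.8+0.7*(p-79.5),79.5,0)
E
```

```text
81 -0.0015 0 -0.0059 0 0.0029 0
83 -0.0037 0 -0.0136 0 0.0068 0
85 -0.0062 0 -0.0213 0 0.0107 0
87 -0.0089 0 -0.0288 0 0.0146 0
88.5 -0.0112 0 -0.0344 0 0.0175 0
```

```bash
python3 -m crank '-0.0015 0 -0.0059 0 0.0029 0 0;-0.0037 0 -0.0136 0 0.0068 0 0;-0.0062 0 -0.0213 0 0.0107 0 0;-0.0089 0 -0.0288 0 0.0146 0 0;-0.0112 0 -0.0344 0 0.0175 0 0;-0.0112 0 -0.0344 0 0.0175 0 0.2;-0.0112 0 -0.0344 0 0.0175 0 0.4;-0.0112 0 -0.0344 0 0.0175 0 0.5' ; python3 - <<'E'
from h import *
st()
crop("scene","s19",(190,150,350,280),5)
for ph in (75,80,85,90):
  a=np.radians(ph); print(ph,((proj("scene",tool_at(125*np.cos(a),55+125*np.sin(a),0,19,py=66)[0])[0]+.5-[190,150])*5).round())
print(((proj("scene",tool_at(0,55,0,19,py=66)[0])[0]+.5-[190,150])*5).round())
E
```

```text
time: 20.2
tcp_pos: [549.1, -29.9, 160.5]
orientation: [1.452, -1.67, 0.84]
wrist_force: [-1.4, 0.2, -0.3]
width: 42.5
t 20.2 tcp [549.1 -29.9 160.5] w 42.5 F [-1.4  0.2 -0.3] q [ 0.44  0.8   1.69 -0.82  1.46  2.61]
[[-0.069 -0.99  -0.12 ]
 [-0.494  0.139 -0.858]
 [ 0.867 -0.    -0.499]]
75 [527. 461.]
80 [549. 462.]
85 [572. 463.]
90 [595. 466.]
[586. 592.]
```

View pics/s19.png

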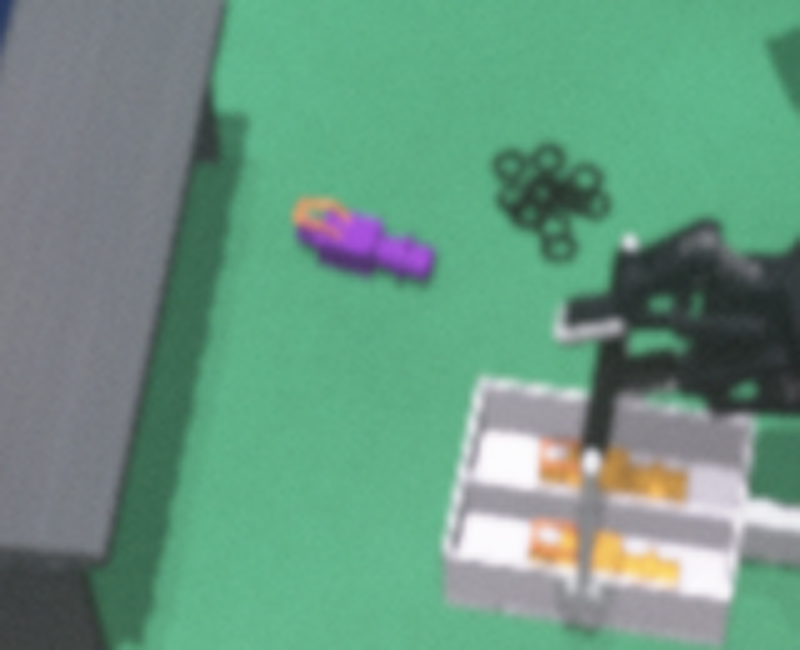

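```bash
python3 - <<'E'
from h import *
np.set_printoptions(suppress=True)
print(row(0,180,0,90)); print(row(0,180,25,90))
E
```

```text
[ 0.1192  0.0006 -0.1555 -0.0001 -0.1669 -0.    ]
[ 0.0778  0.0006 -0.2008 -0.     -0.0975 -0.    ]
```

```bash
python3 -m crank '0 0 -0.07 0 0 0 0.5;0 0 -0.18 0 0 0 0.5;0.025 0 -0.21 0 -0.028 0 0.5;0.052 0 -0.21 0 -0.057 0 0.5;0.075 0 -0.2 0 -0.085 0 0.5;0.095 0 -0.185 0 -0.112 0 0.5;0.11 0.0006 -0.17 0 -0.14 0 0.5;0.1192 0.0006 -0.1555 0 -0.1669 0 0.5' ; python3 - <<'E'
from h import *
np.set_printoptions(suppress=True)
st()
print(row(0,180,0,90)); print(row(0,180,0,-18))
crop("scene","s20",(190,130,350,280),5)
crop("top","t20",(230,140,330,250),6)
E
```

```text
time: 21.25
tcp_pos: [554.7, 7.4, 252.6]
orientation: [-2.058, 2.365, -0.001]
wrist_force: [-0.1, 1.1, -1.5]
width: 42.6
t 21.25 tcp [554.7   7.4 252.6] w 42.6 F [-0.1  1.1 -1.5] q [-0.04  0.3   1.76  0.    1.07  1.66]
[[-0.138 -0.99   0.005]
 [-0.99   0.138  0.004]
 [-0.005 -0.005 -1.   ]]
[-0.      0.0013  0.0032 -0.0007  0.0008  0.0001]
[ 0.001   0.0023  0.2192 -0.0007  0.0008  0.0001]
```

View pics/s20.png

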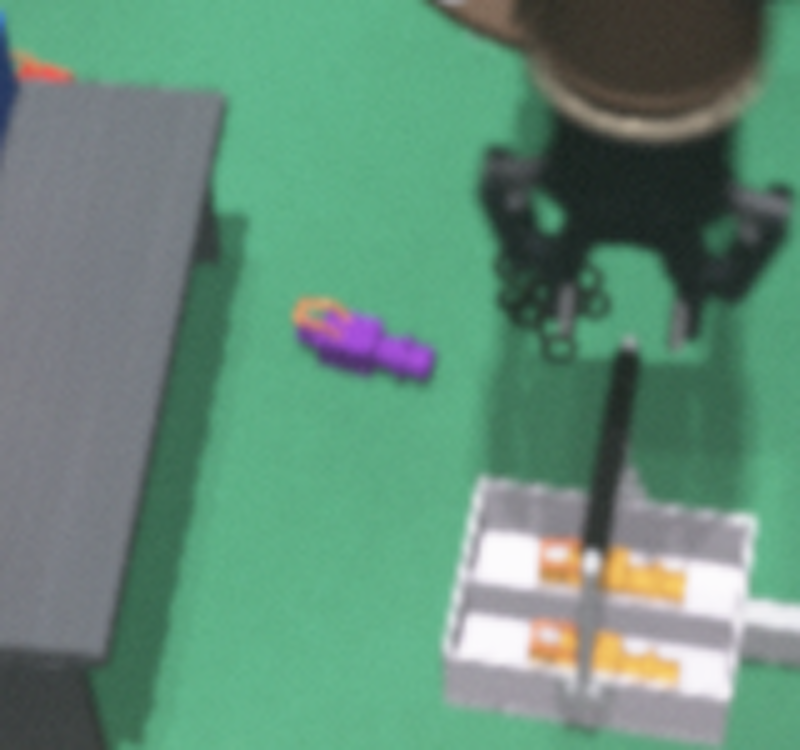

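View pics/t20.png

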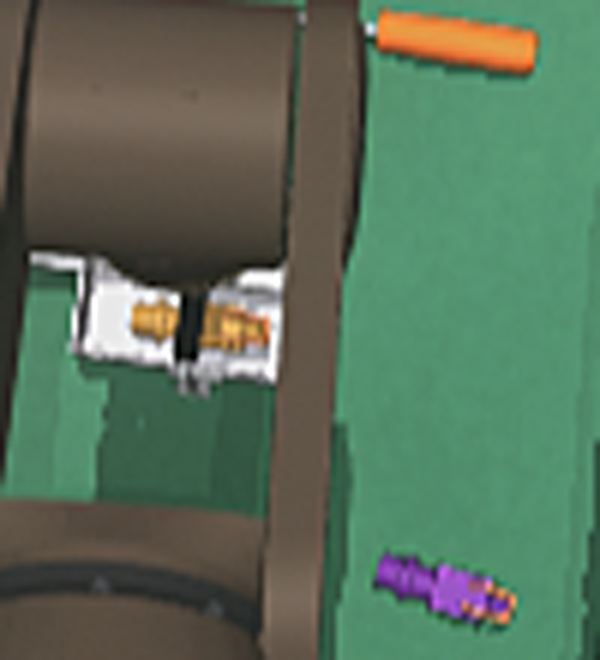

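```bash
python3 - <<'E'
from h import *
np.set_printoptions(suppress=True)
S=lambda x,y:cpx(x,y,5,(190,130)); T=lambda x,y:cpx(x,y,6,(230,140))
c=fit([("scene",S(482,480),(75,-55,55)),("scene",S(756,517),(-75,-55,55)),("scene",S(720,742),(-75,55,0)),("scene",S(446,703),(75,55,0)),("scene",S(592,560),(0,62,180)),("scene",S(629,344),(0,-62,180)),
("top",T(82,350),(-75,-55,55)),("top",T(278,383),(75,-55,55)),("top",T(186,360),(0,-60,180))],CAR)
print(c[0],c[1].round(1).tolist())
print(row(0,180,0,-18,car=c[0]))
E
```

```text
[554.68717429   7.57193077  -1.72447258] [[0.4, -0.8], [0.6, 0.4], [0.8, 1.0], [0.0, -0.3], [0.3, -0.1], [0.9, 1.4], [-2.7, 0.1], [7.5, 1.2], [-0.8, 0.6]]
[-0.007   0.0005  0.2186 -0.0005  0.0006  0.0015]
```

```bash
python3 - <<'E'
from h import *
np.set_printoptions(suppress=True)
S=lambda x,y:cpx(x,y,5,(190,130)); T=lambda x,y:cpx(x,y,6,(230,140))
c=fit([("scene",S(482,480),(75,-55,55)),("scene",S(756,517),(-75,-55,55)),("scene",S(720,742),(-75,55,0)),("scene",S(446,703),(75,55,0)),("scene",S(592,560),(0,62,180)),("scene",S(629,344),(0,-62,180)),
("top",T(82,350),(-75,-55,55)),("top",T(186,360),(0,-60,180))],CAR)
print(c[0],c[1].round(1).tolist())
print(row(0,180,0,-18,car=c[0]))
E
```

```text
[554.4480812    5.69799873  -1.70852599] [[-0.7, -0.6], [-0.4, -0.1], [0.5, 0.6], [-0.4, 0.0], [-0.1, -0.2], [-0.3, 1.3], [-1.9, 0.5], [0.1, 0.7]]
[-0.0033  0.0005  0.2185 -0.0005  0.0006 -0.0011]
```

```bash
python3 -m crank '-0.0015 0.0005 0.06 0 0 0 0.5;-0.0015 0.0005 0.13 -0.0005 0.0006 0 0.5;-0.0015 0.0005 0.19 -0.0005 0.0006 0 0.5;-0.0015 0.0005 0.2185 -0.0005 0.0006 0 0.45;-0.0015 0.0005 0.2185 -0.0005 0.0006 0 0.25;-0.0015 0.0005 0.2185 -0.0005 0.0006 0 0.1;-0.0015 0.0005 0.2185 -0.0005 0.0006 0 0;-0.0015 0.0005 0.2185 -0.0005 0.0006 0 0' 50; python3 -m crank '0 0 0 0 0 0 0;0 0 0 0 0 0 0;0 0 0 0 0 0 0;0 0 0 0 0 0 0;0 0 -0.004 0 0 0 0;0 0 -0.01 0 0 0 0;0 0 -0.018 0 0 0 0;0 0 -0.024 0 0 0 0' 60; python3 - <<'E'
from h import *
st()
crop("scene","s21",(190,150,350,280),5)
E
```

```text
time: 22.35
tcp_pos: [554.3, 8.2, 142.4]
orientation: [2.059, -2.367, 0.003]
wrist_force: [-1.7, -3.0, 0.3]
width: 12.5
time: 23.35
tcp_pos: [554.1, 8.5, 154.0]
orientation: [2.059, -2.367, 0.001]
wrist_force: [-0.2, -0.4, -9.1]
width: 11.4
t 23.35 tcp [554.1   8.5 154. ] w 11.4 F [-0.2 -0.4 -9.1] q [-0.04  0.41  1.87 -0.01  0.87  1.68]
[[-0.138 -0.99  -0.003]
 [-0.99   0.138 -0.004]
 [ 0.004  0.003 -1.   ]]
```

View pics/s21.png

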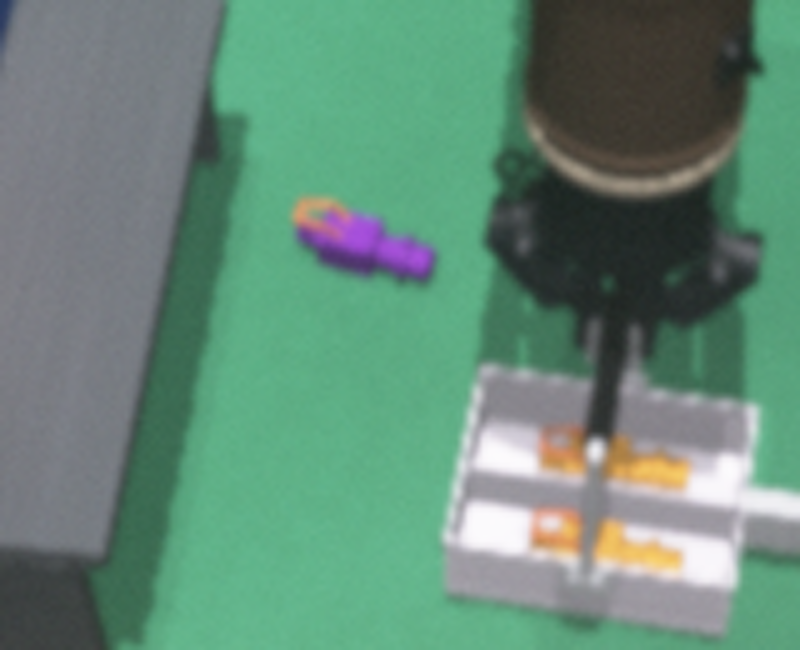

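```bash
python3 -m crank '0 0 -0.01 0 0 0 0;0 0 -0.03 0 0 0 0;0 0 -0.06 0 0 0 0;0 0 -0.09 0 0 0 0;0 0 -0.12 0 0 0 0;0 0 -0.145 0 0 0 0;0 0 -0.157 0 0 0 0;0 0 -0.16 0 0 0 0'; python3 - <<'E'
from h import *
np.set_printoptions(suppress=True)
st()
print(plan((515.2,331.3,234),down((np.cos(-1.51),np.sin(-1.51)))))
crop("scene","s22",(190,120,350,280),4)
E
```

```text
time: 24.4
tcp_pos: [554.3, 8.8, 234.0]
orientation: [2.059, -2.367, 0.002]
wrist_force: [-0.3, -0.0, -9.7]
width: 11.7
t 24.4 tcp [554.3   8.8 234. ] w 11.7 F [-0.3 -0.  -9.7] q [-0.04  0.32  1.78 -0.    1.04  1.68]
[[-0.138 -0.99  -0.003]
 [-0.99   0.138 -0.004]
 [ 0.004  0.002 -1.   ]]
[-0.628   0.1668 -0.0022  0.0004 -0.0006 -0.0318]
```

View pics/s22.png

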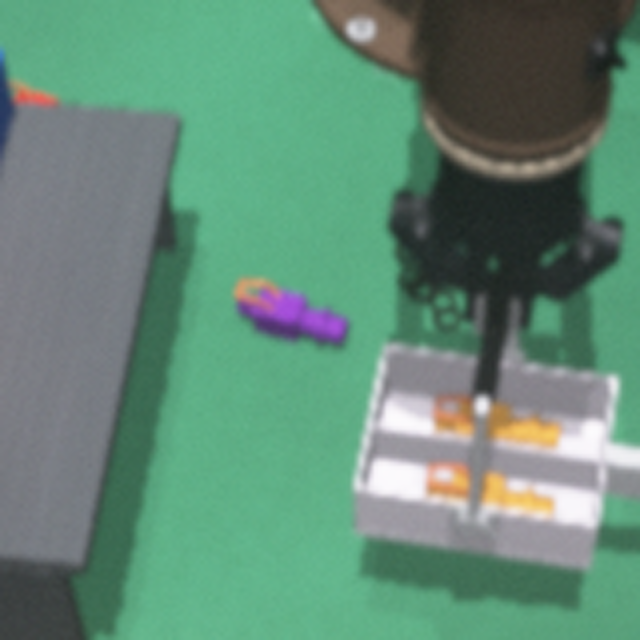

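```bash
python3 -m crank '-0.0063 0.0017 0 0 0 0 0;-0.019 0.005 0 0 0 -0.001 0;-0.038 0.01 0 0 0 -0.002 0;-0.063 0.017 0 0 0 -0.003 0;-0.094 0.025 0 0 0 -0.005 0;-0.126 0.033 0 0 0 -0.006 0;-0.16 0.0425 0 0 0 -0.008 0;-0.195 0.052 0 0 0 -0.01 0'; python3 - <<'E'
from h import *
np.set_printoptions(suppress=True)
st()
print(plan((515.2,331.3,234),down((np.cos(-1.51),np.sin(-1.51)))))
E
```

```text
time: 25.45
tcp_pos: [541.8, 110.3, 233.4]
orientation: [2.133, -2.299, 0.001]
wrist_force: [-0.7, -0.8, -9.3]
width: 11.6
t 25.45 tcp [541.8 110.3 233.4] w 11.6 F [-0.7 -0.8 -9.3] q [ 0.15  0.32  1.78 -0.    1.04  1.8 ]
[[-0.075 -0.997 -0.003]
 [-0.997  0.075 -0.004]
 [ 0.004  0.003 -1.   ]]
[-0.4368  0.0862 -0.0027  0.0005 -0.0006 -0.0216]
```

```bash
python3 -m crank '-0.035 0.007 0 0 0 -0.002 0;-0.074 0.0145 0 0 0 -0.004 0;-0.116 0.023 0 0 0 -0.006 0;-0.16 0.0315 0 0 0 -0.008 0;-0.204 0.04 0 0 0 -0.01 0;-0.248 0.049 0 0 0 -0.012 0;-0.29 0.057 0 0 0 -0.0145 0;-0.328 0.065 0 0 0 -0.016 0'; python3 - <<'E'
from h import *
np.set_printoptions(suppress=True)
st()
print(plan((515.2,331.3,234),down((np.cos(-1.51),np.sin(-1.51)))))
E
```

```text
time: 26.45
tcp_pos: [521.9, 276.3, 232.8]
orientation: [2.246, -2.189, 0.001]
wrist_force: [0.8, -0.6, -9.3]
width: 12.0
t 26.45 tcp [521.9 276.3 232.8] w 12.0 F [ 0.8 -0.6 -9.3] q [ 0.44  0.37  1.7  -0.    1.07  1.98]
[[ 0.025 -1.    -0.003]
 [-1.    -0.025 -0.004]
 [ 0.004  0.003 -1.   ]]
[-0.1102  0.0105 -0.0028  0.0005 -0.0006 -0.0056]
```

```bash
python3 -m crank '-0.03 0.003 0 0 0 -0.0015 0;-0.054 0.005 0 0 0 -0.0027 0;-0.074 0.007 0 0 0 -0.0038 0;-0.09 0.0085 0 0 0 -0.0046 0;-0.1 0.0095 0 0 0 -0.005 0;-0.107 0.0102 0 0 0 -0.0055 0;-0.1102 0.0105 0 0 0 -0.0056 0;-0.1102 0.0105 0 0 0 -0.0056 0'; python3 - <<'E'
from h import *
np.set_printoptions(suppress=True)
st()
print(plan((515.2,331.3,234),down((np.cos(-1.51),np.sin(-1.51)))))
crop("scene","s23",(350,120,510,290),4)
crop("top","t23",(120,140,240,250),6)
E
```

```text
time: 27.45
tcp_pos: [515.5, 329.8, 232.6]
orientation: [2.283, -2.151, 0.001]
wrist_force: [0.5, 0.6, -9.0]
width: 11.6
t 27.45 tcp [515.5 329.8 232.6] w 11.6 F [ 0.5  0.6 -9. ] q [ 0.52  0.4   1.65 -0.    1.09  2.03]
[[ 0.06  -0.998 -0.003]
 [-0.998 -0.06  -0.004]
 [ 0.004  0.003 -1.   ]]
[-0.003   0.0004 -0.0027  0.0005 -0.0006 -0.0002]
```

View pics/s23.png

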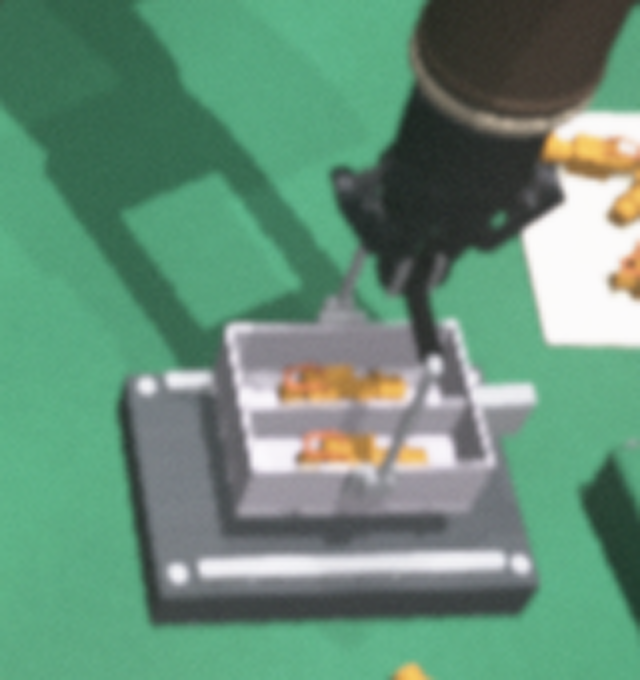

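View pics/t23.png

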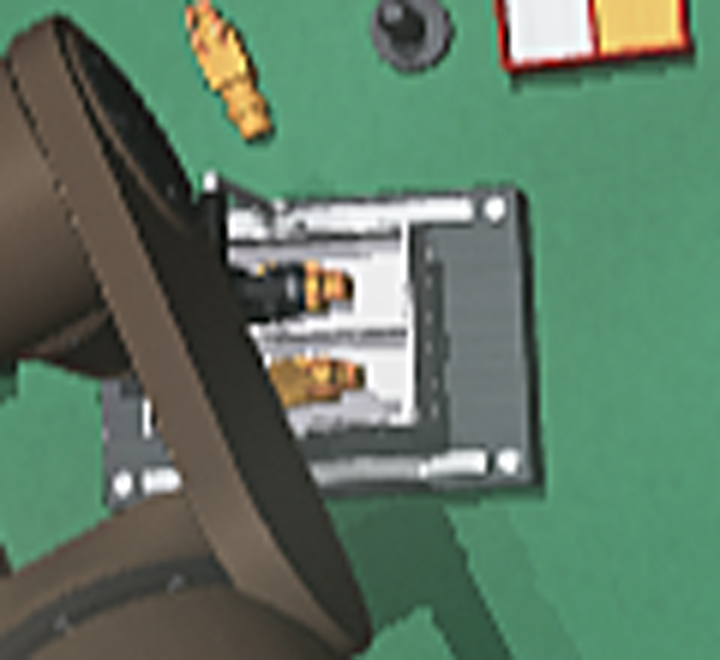

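```bash
python3 - <<'E'
from h import *
np.set_printoptions(suppress=True,precision=2)
S=lambda x,y:cpx(x,y,4,(350,120)); T=lambda x,y:cpx(x,y,6,(120,140))
obs=[("scene",S(226,325),(75,-55,55)),("scene",S(458,321),(-75,-55,55)),("scene",S(494,463),(-75,55,55)),("scene",S(243,478),(75,55,55)),("scene",S(240,517),(75,55,0)),("scene",S(487,500),(-75,55,0)),("top",T(408,222),(75,55,55)),("top",T(412,424),(75,-55,55)),("scene",S(535,388),(-114,0,52))]
def f(q):
    M=R.from_euler('zyx',[q[3],q[4],q[5]]).as_matrix(); return np.concatenate([proj(c,M@np.array(L)+q[:3])[0]-uv for c,uv,L in obs])
s=least_squares(f,[515,330,90,-1.51,0,0],x_scale=[100,100,100,1,1,1]); q=s.x
print(q); print(s.fun.reshape(-1,2).round(1).tolist())
M=R.from_euler('zyx',q[3:]).as_matrix()
for j in (1.0,1.2,1.4):
  a=j+.17; print(j,[((proj("scene",M@np.array([125*np.cos(a),y,55+125*np.sin(a)])+q[:3])[0]+.5-[350,120])*4).round() for y in (66,-66)])
E
```

```text
[515.5  333.11  92.53  -1.54   0.03   0.1 ]
[[-0.2, 1.0], [0.9, -1.5], [0.4, -0.2], [1.3, -0.5], [-0.1, 0.5], [-2.1, 1.5], [1.1, 0.6], [1.1, 0.1], [1.4, -0.6]]
1.0 [array([318., 389.]), array([284., 205.])]
1.2 [array([362., 380.]), array([326., 195.])]
1.4 [array([408., 375.]), array([369., 190.])]
```

```bash
cat >> h.py <<'E'
def wire(c,img,name,pose,box,k,eul=(0,0),j=1.4):
    im=cv2.imread(img); M=R.from_euler('zyx',[pose[3],*eul]).as_matrix(); o=np.array(pose[:3])
    def L(a,b,col):
        p=[tuple(((proj(c,M@np.array(v)+o)[0]+.5-[box[0],box[1]])*k).astype(int)) for v in (a,b)]; cv2.line(im,[int(t) for t in p[0]],[int(t) for t in p[1]],col,1)
    cs=[(75,55),(75,-55),(-75,-55),(-75,55)]
    for i in range(4):
        a,b=cs[i],cs[(i+1)%4]; L((*a,55),(*b,55),(0,0,255)); L((*a,0),(*b,0),(255,0,0)); L((*a,0),(*a,55),(0,255,255))
    L((-75,0,52),(-114,0,52),(255,0,255)); x,z=125*np.cos(j+.17),55+125*np.sin(j+.17)
    for y in (66,-66): L((0,y,55),(x,y,z),(0,255,0))
    L((x,66,z),(x,-66,z),(0,255,0))
    cv2.imwrite(name,im)
E
python3 - <<'E'
from h import *
wire("scene","pics/s23.png","pics/w23.png",(515.5,330.5,93,-1.51),(350,120),4)
wire("top","pics/t23.png","pics/wt23.png",(515.5,330.5,93,-1.51),(120,140),6)
E
```

```text
(no output)
```

View pics/w23.png

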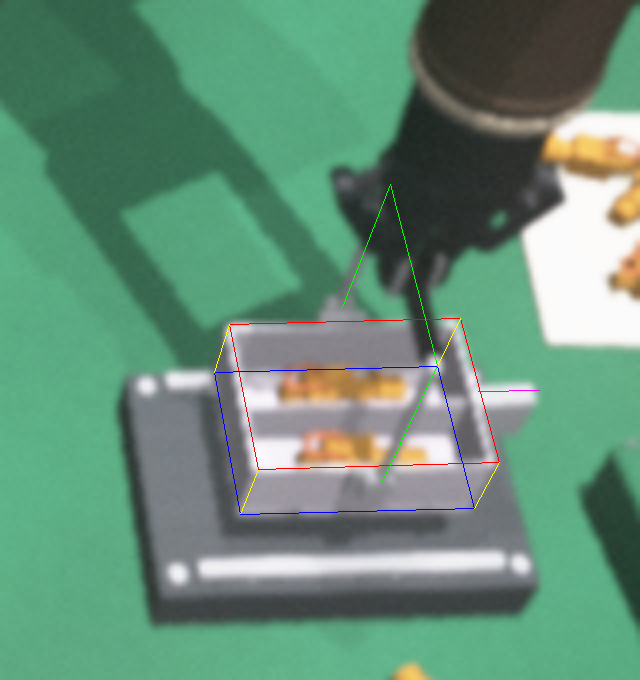

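View pics/wt23.png

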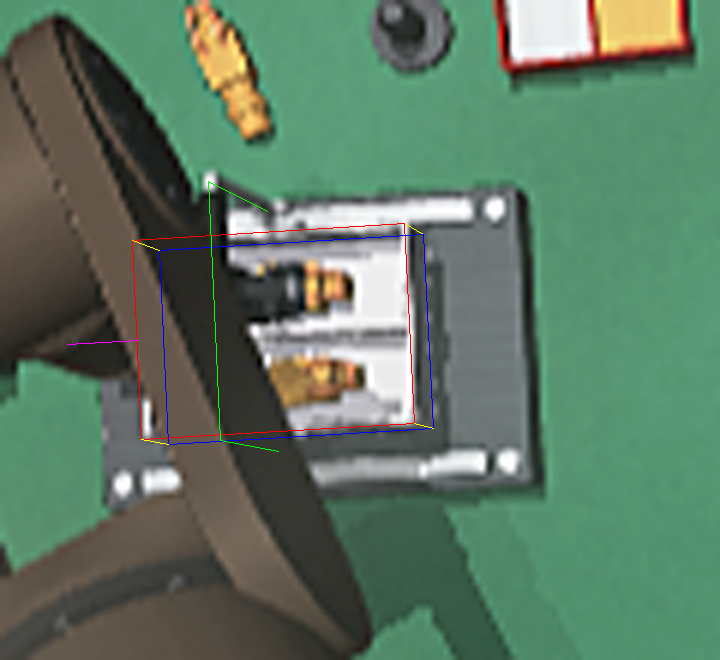

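Overlaying the model on the picture, the carrier hangs level with its handle upright over the lane. I lower it slowly.

```bash
python3 -m crank '-0.001 0 0.006 0 0 0 0;-0.002 0 0.018 0 0 0 0;-0.003 0 0.034 0 0 0 0;-0.003 0 0.05 0 0 0 0;-0.003 0 0.064 0 0 0 0;-0.003 0 0.074 0 0 0 0;-0.003 0 0.08 0 0 0 0;-0.003 0 0.082 0 0 0 0'; python3 - <<'E'
from h import *
st()
s=read_state()['tcp_pos']
crop("scene","s24",(350,120,510,290),4)
wire("scene","pics/s24.png","pics/w24.png",(s[0],s[1],s[2]-142,-1.51),(350,120),4)
E
```

```text
time: 28.55
tcp_pos: [515.3, 331.2, 191.5]
orientation: [2.283, -2.151, 0.001]
wrist_force: [-0.9, 0.0, -8.6]
width: 11.6
t 28.55 tcp [515.3 331.2 191.5] w 11.6 F [-0.9  0.  -8.6] q [ 0.52  0.44  1.7  -0.    1.01  2.04]
[[ 0.06  -0.998 -0.003]
 [-0.998 -0.06  -0.004]
 [ 0.004  0.003 -1.   ]]
```

View pics/w24.png

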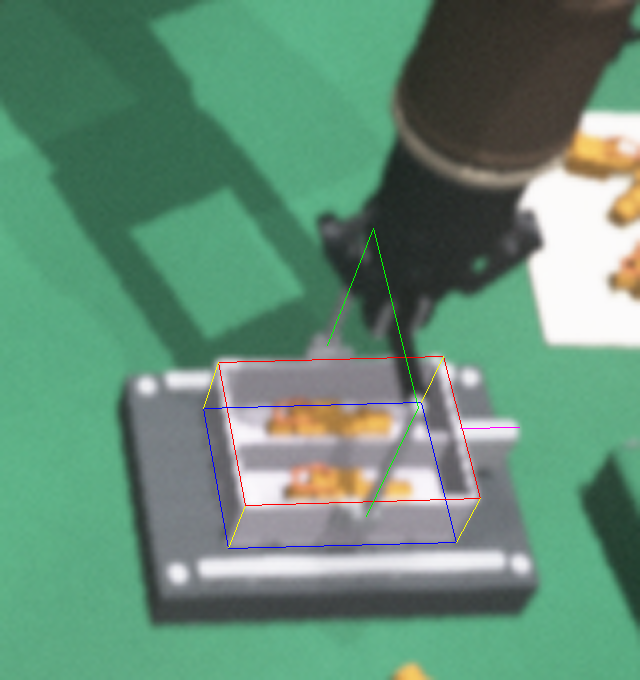

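```bash
python3 -m crank '0 0 0.001 0 0 0 0;0 0 0.002 0 0 0 0;0 0 0.0035 0 0 0 0;0 0 0.005 0 0 0 0;0 0 0.006 0 0 0 0;0 0 0.007 0 0 0 0;0 0 0.008 0 0 0 0;0 0 0.009 0 0 0 0'
```

```text
time: 29.6
tcp_pos: [515.3, 331.1, 187.4]
orientation: [2.283, -2.151, 0.001]
wrist_force: [-1.8, -3.8, 1.6]
width: 11.8
```

```bash
python3 -m crank '0 0 0.001 0 0 0 0;0 0 0.001 0 0 0 0;0 0 0.001 0 0 0 0.15;0 0 0.001 0 0 0 0.2;0 0 0.001 0 0 0 0.3;0 0 0.001 0 0 0 0.4;0 0 0.001 0 0 0 0.5;0 0 0.001 0 0 0 0.5' 20; python3 - <<'E'
from h import *
st()
s=read_state()['tcp_pos']
crop("scene","s25",(350,120,510,290),4)
wire("scene","pics/s25.png","pics/w25.png",(s[0],s[1],45,-1.51),(350,120),4)
E
```

```text
time: 30.6
tcp_pos: [515.3, 331.3, 186.6]
orientation: [2.283, -2.151, 0.001]
wrist_force: [-0.4, 0.4, -0.9]
width: 42.8
t 30.6 tcp [515.3 331.3 186.6] w 42.8 F [-0.4  0.4 -0.9] q [ 0.52  0.45  1.7  -0.    1.    2.04]
[[ 0.06  -0.998 -0.003]
 [-0.998 -0.06  -0.004]
 [ 0.004  0.003 -1.   ]]
```

View pics/w25.png

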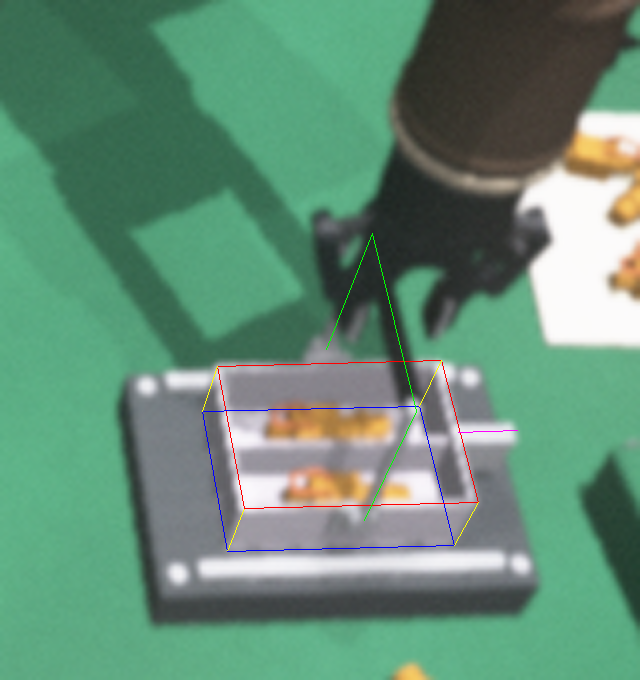

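Set down, flat and upright, in agreement with the overlay. Next I withdraw straight up and then away.

```bash
python3 -m crank '0 0 -0.02 0 0 0 0.5;0 0 -0.06 0 0 0 0.5;0 0 -0.12 0 0 0 0.5;0 0 -0.18 0 0 0 0.5;0 0 -0.24 0 0 0 0.5;0 0 -0.28 0 0 0 0.5;0.1 0 -0.28 0 0 0 0.5;0.2 0 -0.28 0 0 0 0.5'; python3 -m crank '0.12 0 0 0 0 0 0.5;0.24 0 0 0 0 0 0.5;0.36 0 0 0 0 0 0.5;0.42 0 0 0 0 0 0.5;0.42 0 0 0 0 0 0.5;0.42 0 0 0 0 0 0.5;0.42 0 0 0 0 0 0.5;0.42 0 0 0 0 0 0.5'; python3 - <<'E'
from h import *
st()
crop("scene","s26",(350,120,510,290),4)
crop("top","t26",(120,120,260,250),5)
wire("scene","pics/s26.png","pics/w26.png",(515.3,331.3,45,-1.51),(350,120),4)
wire("top","pics/t26.png","pics/wt26.png",(515.3,331.3,45,-1.51),(120,120),5)
crop("scene","full",(0,0,560,420),1)
E
```

```text
time: 31.65
tcp_pos: [521.6, 231.1, 327.9]
orientation: [2.285, -2.15, 0.002]
wrist_force: [1.0, -0.4, -0.2]
width: 42.7
time: 32.65
tcp_pos: [534.2, 23.1, 327.8]
orientation: [2.284, -2.149, 0.001]
wrist_force: [-0.3, -0.5, -0.6]
width: 42.5
t 32.65 tcp [534.2  23.1 327.8] w 42.5 F [-0.3 -0.5 -0.6] q [-0.01  0.21  1.69 -0.    1.24  1.5 ]
[[ 0.061 -0.998 -0.003]
 [-0.998 -0.061 -0.004]
 [ 0.004  0.003 -1.   ]]
```

View pics/w26.png

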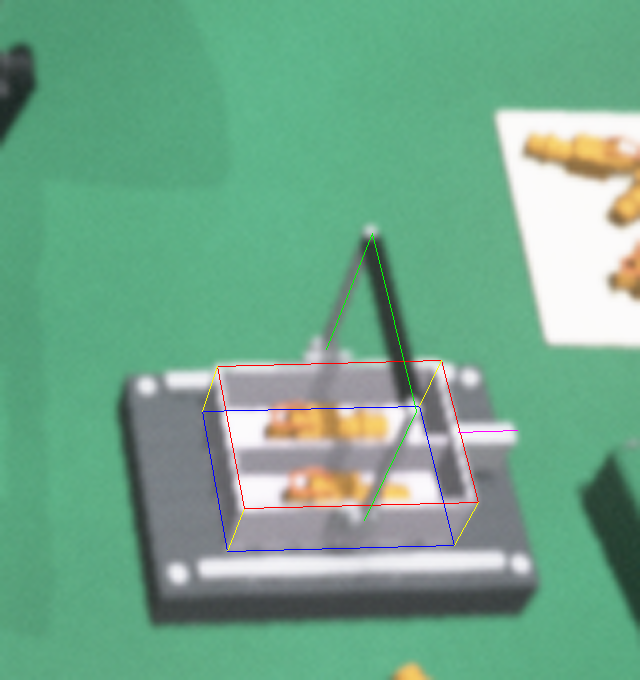

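View pics/wt26.png

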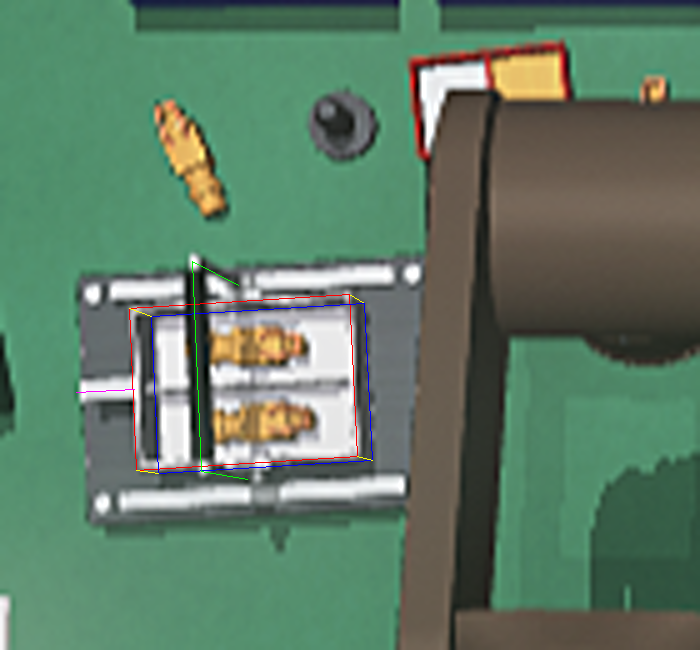

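View pics/full.png

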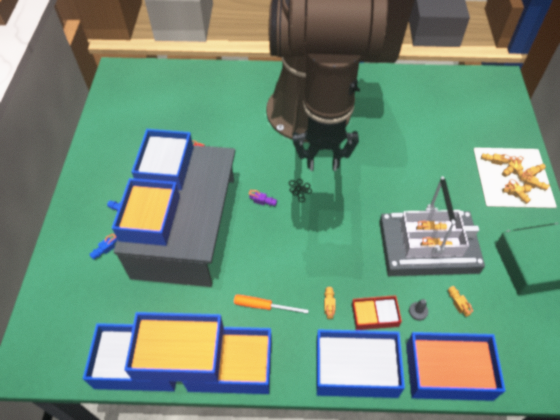

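The carrier stands flat between the rails in both views, with its handle upright and both valves inside. The bystanders are where they were.

```bash
python3 -c "
from station import env
print(env.close_job())"
```

```text
the job is handed in; nothing more can be done
None
```

The job is done and handed in at about 33 s of the 61 s allowed. I drew the carrier out by its lug and let go, then swung the handle up along its arc until it stayed upright when released. I then lifted the carrier by the bar, set it down slowly between the rails and withdrew the arm.

**Last checks:** The model overlay in both camera views shows these:
- The carrier is flat on the block at about (515, 331) mm, aligned with the rails and clear of them.
- The handle is at its upright stop.
- Both valves are in their lanes, and the bystanders look unmoved.
- The largest wrist force printed after a move was about 12 N. I did not see the forces between those readings.

**What went wrong or disagreed:**
- **First grasp of the bar:** It closed above the bar. The fingertips appeared about 20 mm shorter than the stated TCP. I reopened, went deeper, and it held, and the pictures showed the carrier staying put.
- **One position fit in the air:** A fit of the hanging carrier suggested a roll of 0.1 rad, with pixel errors up to 2 px. The overlays showed it level, so I treated this as noise.

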